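# Fit the keyed chain sprocket to the gearmotor shaft

### The arm

A 6-joint arm with a two-finger parallel gripper is mounted at the origin on the work surface. World frame = base frame: x ahead of the robot, y to its left, z up, the work surface at z = 0. Lengths are in m, angles in rad, forces in N, time in s.
With the tool pointing down it reaches from about 0.35 to 0.975 m from the base axis. Payload 4.9 kg.
Tool frame: the origin (TCP) lies at the very end of the fingers, on their centre line; the grasp point (between the pads) lies 19 mm behind it (manip.tcp_to_grasp is the distance from the TCP to the grasp point, in m); z points along the fingers, y is the direction in which the jaws open and shut (so a half turn about z gives the same grasp; the last joint's range is limited). The gripper opens to 85 mm and grips with 20 to 120 N. Pads are 22 mm wide; open, the fingers measure 114 mm over their backs; the gripper's body (76 mm by 85 mm) begins 54 mm behind the grasp point. The pads swing forward as they close: fully open they stand 13 mm farther back than shut.
Start: joints at [-1.258, 0.053, 1.613, -0, 1.476, -0.119], TCP at [0.262, -0.568, 0.231] pointing down, gripper open.
Joint ranges: [-3.01, 3.01], [-1.01, 2.22], [0.06, 2.58], [-1.02, 4.17], [0.09, 2.62], [-3.14, 3.14]. Speed limits (rad/s): [2.57, 2.57, 3.14, 3.14, 3.14, 3.14].

### API

Orientations are given as a unit quaternion [w, x, y, z].
In Python, from plant import sensors, cams, job, finder, manip gives the robot as it stands.
- The arm moves only by the shell command python3 -m pendant 'ROWS'. ROWS is JSON, a list of rows, each an object of numbers: "wx", "wy", "wz": the turn, a rotation vector about the tool's x, y, z in degrees; "dx", "dy", "dz": the shift along the tool's x, y, z in m; "hand": the gripper's target within -1 to 1 (fully open at 1, half-way at 0, shut at -1). A call has 1 to 20 rows; each row is the pose to reach, as a shift and turn from the pose commanded when the call began, along the tool's axes at that moment; what a row does not reach only later rows make up. A row lasts 1/12 s, in which the tool goes at most 41.7 mm and 7.16 degrees, less where a joint would pass 70% of its speed; a pose out of reach is approached as far as the arm can. A call with a gripper value outside its range is refused whole. The fingers move at their own pace and stop on an object; the grip force is fixed at half the most. Time passes only in rows, so rows that repeat a pose let the fingers close. It gives the time, the measured TCP pose, the force and the opening at its end, in the units of the state.
- sensors.state(): the state, without advancing time (a new reading comes with each control period).
- cams.grab_frame(name): name is "side" or "top"; returns (picture, depth): 384x512x3 uint8, red, green, blue; 384x512 float32, m along the optical axis (not along the pixel's ray), 0 where there is no reading.
- cams.calibration(name): a dict with "fov_y" (degrees; the focal length in pixels is half the picture's height over the tangent of half this angle, whatever the lens; pixels are square), "cx", "cy" (the principal point, pixels), "pose" (4x4, takes a point from camera to world coordinates). Camera axes: x right, y down, z forward; pixel columns grow to the right and rows downward; lengths in m; the calibration is good to about 2 mm. A picture is of the moment at which its call begins. calibration takes no time and is no camera call.
- job.job_done(): hands the job in, once; it reports no verdict.
Trained networks look in the newest picture that a camera, given by its name, has taken for a name from the list of things; names that differ only in an ending like _2 or _b are one class to them, and where a whole thing is asked for, a point or a joint stands for the part that bears it (a point fixed in the world has none). Each returns a list of dicts, best first, with "score" (0 to 1); they miss things now and then, are a little off and sometimes report something else, mostly with a low value. They report only what shows in the picture. A call takes as long as a camera call. They do not tell look-alikes from the thing itself.
- finder.look_for(camera, thing): "position" ([x, y, z] in m, in world coordinates, good to about 4 mm: the middle of the surface that is visible of it).
The state is a dict: "time": time; "joint_pos": joint angles; "joint_vel": joint speeds; "joint_efforts": joint torques, N m; "tool_pos": TCP position; "tool_rot": TCP orientation; "contact_force": force on the tool from outside, world axes, zero at the start; "ft_torque": the same for the moment, N m; "gripper_width": opening from 0.0 (shut) to 1.0 (fully open).
Only numpy, scipy, OpenCV 4.12 (cv2) and the standard library are available. Lean on these libraries where they do the work, as an engineer would, in place of code of your own. Each camera call takes 0.05 s, during which the arm holds its last target. There are 200 camera calls.

### The job

Make the gearmotor ready for its chain: pull the plastic transport cap off the upright output shaft and put it in the steel parts tray. Then fit the chain sprocket with the keyed bore on the shaft, hub up, turning it until its keyway drops over the shaft's key and it sits fully home on the shoulder, and slip the clamp collar over the shaft end down onto the hub. Leave everything else on the bench standing or lying where it is.

Things in the scene. Friction and masses are not known exactly. Their poses are not given: they have to be found in the camera images.
- gearmotor: Worm gearmotor, fixed to the bench, output shaft up. Origin on the bench top under the output axis; z up. In its own frame the cast aluminium gearbox spans x -50..95, y -52..52 and is 112 mm high, with a round cover 94 mm across up to 118 mm and a seal ring 60 mm across up to 122 mm about the axis; the grey motor, 110 mm across, lies along +y beside it (x -5..105, y 52..250), 121 mm high, with a terminal box on it (x 13..87, y 90..160) up to 150 mm.
- shaft: Steel output shaft, upright and rigid: it cannot be turned (the worm holds it). Origin on the axis at the face of its shoulder (40 mm across), 126 mm above the bench; z up along the axis. Shaft 24 mm across, its end 56 mm above the shoulder with a 3 mm chamfer. A straight key 8 mm wide, on the +x side of this frame, stands 4 mm proud of the shaft (to 16 mm from the axis) from the shoulder up to 26 mm above it; above that the shaft is plain.
- cap: Black plastic transport cap, closed at the top, hung loosely over the shaft's end (1.5 mm clearance all round). 33 mm across, 32 mm tall, 28 mm deep inside, 20 g. Origin at the centre of its open lower end, z up to its closed end; at the start 28 mm above the shoulder.
- cap_mid (a point): Middle of the cap, on its axis, 16 mm from either end.
- sprocket: Steel roller-chain sprocket lying on the bench hub up, about 0.55 kg: 22 teeth, 96 mm across, tooth plate 7 mm thick, round hub 44 mm across, 34 mm tall in all (27 mm above the plate). Through bore 26 mm with one keyway 11 mm wide, reaching 17.8 mm from the axis, along this frame's +x side. Origin at the centre of its underside, z up. Home on the shaft: underside on the shoulder, its +x along the shaft's +x.
- collar: Dark steel two-piece clamp collar, a plain ring 48 mm across, 27 mm bore, 15 mm tall, 0.14 kg, lying flat. Origin at the centre of its underside. It has no keyway and may go on either way up; on the hub its underside lies 34 mm above the shoulder.
- tray: Shallow open steel parts tray, fixed to the bench, 150 x 120 mm outside, walls 3 mm thick and 40 mm high, floor 3 mm; long side along its own x. Origin at the centre of its underside. Three loose-looking nuts lie fixed in its -x +y corner, up to 9 mm above the bench.
- idler: Bystander: a second, smaller sprocket, 18 teeth, 79 mm across, hub 40 mm across and 24 mm tall in all, with a plain round 16 mm bore and no keyway. Origin at the centre of its underside.
- spray_can: Bystander: white and aluminium aerosol can standing upright, 53 mm across, 190 mm tall. Origin at the centre of its underside.
- rivet_jar: Bystander: closed jar of copper rivets standing upright, 58 mm across, 78 mm tall. Origin at the centre of its underside.
- bearing: Bystander: bright steel ball bearing lying flat, about the collar's size but with an inner and an outer ring and a black seal between: 52 mm across, 25 mm bore, 15 mm tall. Origin at the centre of its underside.
- wrench: Bystander: open-ended wrench lying flat, 180 mm long along its x, 38 mm wide, 8 mm high. Origin at its middle, on the bench.
- screwdriver: Bystander: screwdriver lying flat, 200 mm long along its x, 26 mm thick. Origin at its middle, on the bench.
Mind the look-alikes: they are no part of the job. What is shaped like the collar but green is not meant. Leave any turquoise look-alike of the sprocket alone.

How it is judged:
By the outcome, as a careful person would: the job done as asked, in the order asked, and still so for the second after the job is handed in, with the robot touching nothing.
It also fails if it takes over 72 s, if anything falls off the work surface, if the arm or the gripper's body presses on something with over 40 N, if the wrist force passes 120 N, or if a joint passes its speed limit or range.

## Working session

There is one attempt and no reset: what is moved stays moved. The work goes in short steps, Python scripts to look and compute and a shell command to move; the robot and the scene stay as the last step left them, time stands still between calls to the robot, and variables do not carry over. Pictures are saved under pics/ and viewed, about 8 in all and at most 12, crops included, and the job is handed in when it is done.

```bash
mkdir -p pics; ls; cat > h.py <<'E'
import numpy as np,cv2
from plant import sensors,cams,job,finder,manip
def grab(n):
    p,d=cams.grab_frame(n); np.savez(f'{n}.npz',p=p,d=d); return p,d
def cal(n):
    c=cams.calibration(n); f=192/np.tan(np.radians(c['fov_y'])/2); return f,c['cx'],c['cy'],np.array(c['pose'])
def cloud(n,d):
    f,cx,cy,T=cal(n); v,u=np.mgrid[:384,:512]
    P=np.stack([(u-cx)/f*d,(v-cy)/f*d,d],-1); return P@T[:3,:3].T+T[:3,3]
def proj(n,p):
    f,cx,cy,T=cal(n); q=T[:3,:3].T@(np.array(p)-T[:3,3]); return q[0]/q[2]*f+cx,q[1]/q[2]*f+cy
E
python3 - <<'E'
from h import *
for n in('top','side'):
    p,d=grab(n); f,cx,cy,T=cal(n); print(n,f,cx,cy,T.round(3).tolist())
    cv2.imwrite(f'pics/{n}0.png',cv2.resize(p[...,::-1],(800,600),interpolation=cv2.INTER_CUBIC))
    for t in ['gearmotor','shaft','cap','sprocket','collar','tray','idler','bearing']:
        print(t,[(np.round(r['position'],3).tolist(),round(r['score'],2)) for r in finder.look_for(n,t)][:4])
print(sensors.state())
E
```

```text
pics
top 443.65165455815674 257.5363969472598 199.0620965109601 [[-0.027, -0.997, 0.068, 0.49], [-1.0, 0.028, 0.01, -0.142], [-0.012, -0.068, -0.998, 1.413], [0.0, 0.0, 0.0, 1.0]]
gearmotor []
shaft [([0.542, 0.202, 0.126], 0.48)]
cap [([0.546, 0.213, 0.186], 0.65)]
sprocket [([0.648, -0.475, 0.006], 0.94), ([0.52, -0.186, 0.011], 0.81), ([0.786, 0.004, 0.023], 0.15)]
collar [([0.713, -0.078, 0.012], 0.52)]
tray [([0.416, -0.361, 0.004], 0.88), ([0.694, -0.351, 0.01], 0.74)]
idler [([0.418, -0.179, 0.004], 0.76)]
bearing [([0.568, -0.338, 0.015], 0.52), ([0.415, -0.364, 0.001], 0.18)]
side 396.98583788504556 257.59096693149905 203.7430285626524 [[-0.972, -0.121, 0.2, 0.377], [-0.234, 0.517, -0.824, 0.708], [-0.003, -0.847, -0.531, 0.641], [0.0, 0.0, 0.0, 1.0]]
gearmotor [([0.567, 0.274, 0.11], 0.68)]
shaft []
cap [([0.544, 0.228, 0.177], 0.56)]
sprocket [([0.52, -0.164, 0.007], 0.89), ([0.644, -0.466, 0.007], 0.78), ([0.546, 0.227, 0.181], 0.44)]
collar [([0.594, -0.064, 0.014], 0.75), ([0.716, -0.072, 0.015], 0.72), ([0.554, 0.042, 0.015], 0.66), ([0.519, -0.164, 0.006], 0.33)]
tray
[... 170 characters left out ...]
0.6)]
{'time': 0.9, 'joint_pos': array([-1.25800775e+00,  5.26274205e-02,  1.61285977e+00,  1.56903007e-05,
        1.47602855e+00, -1.19028278e-01]), 'joint_vel': array([-0.00035255,  0.00100253, -0.0010059 ,  0.00024119,  0.00131289,
        0.00169928]), 'joint_efforts': array([ 1.17804244e-03, -3.93684304e+01, -3.70464778e+01,  3.28320675e-05,
        4.69685292e-04, -1.07876247e-05]), 'tool_pos': array([ 0.26156169, -0.56762659,  0.23137268]), 'tool_rot': array([3.75196524e-05, 9.76782339e-01, 2.14234128e-01, 1.14930966e-05]), 'contact_force': array([-0.42862085,  0.0432127 ,  0.17866264]), 'ft_torque': array([ 0.04623509, -0.01515778, -0.00676887]), 'gripper_width': 1.0002461726448562}
```

View pics/top0.png

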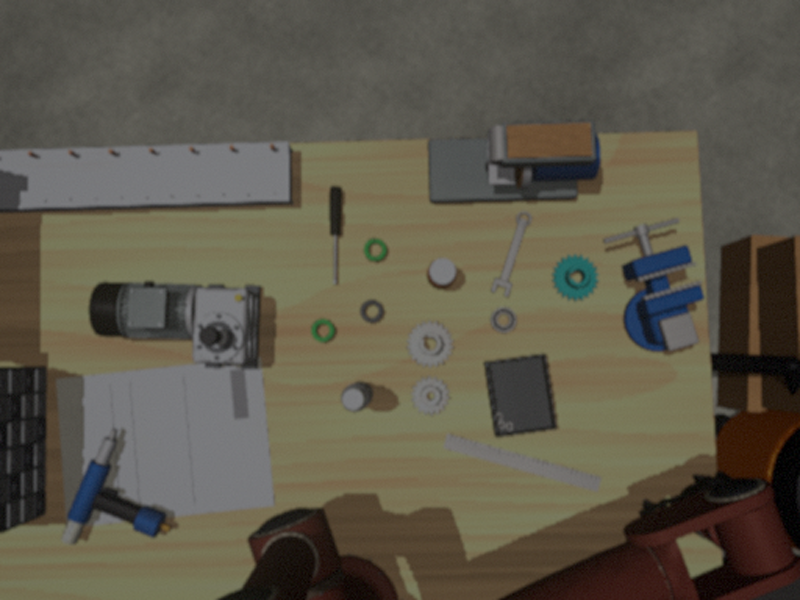

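View pics/side0.png

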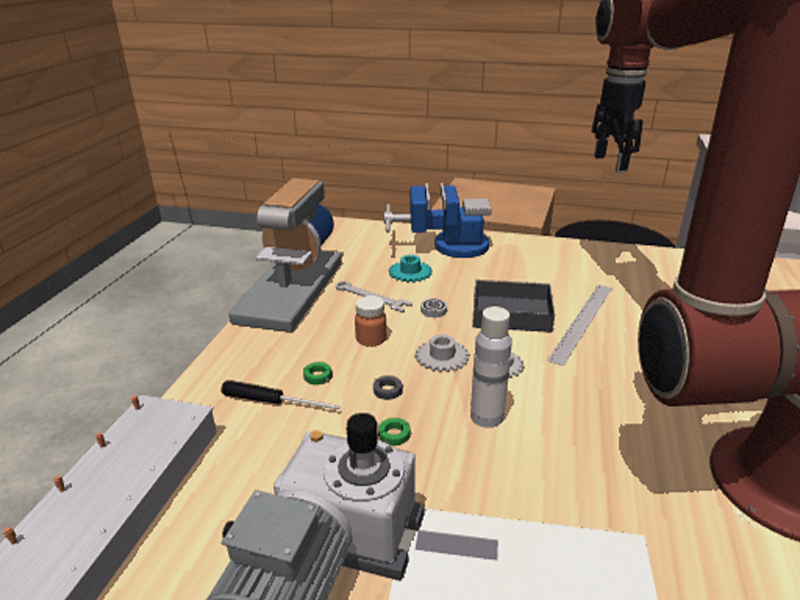

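Top view: cap (214,337), tray (520,395) with its nuts at the lower left, and spray can (355,397). There are two candidates for each target:
- **Sprocket:** grey (430,343) with the big hub and bore fits. Idler (431,396) is smaller, and (576,278) is turquoise.
- **Collar:** dark grey ring (372,311) fits. (375,250) and (323,330) are green, and the bearing is at (503,320).

I'll confirm with enlarged crops.

```bash
python3 - <<'E'
from h import *
t=np.load('top.npz');s=np.load('side.npz')
def crop(a,u,v,r,k=400): 
    return cv2.resize(a['p'][v-r:v+r,u-r:u+r,::-1],(k,k),interpolation=cv2.INTER_CUBIC)
a=crop(t,275,219,22); a=cv2.convertScaleAbs(a,alpha=1.5)
b=crop(s,283,226,22); c=crop(s,232,288,28,400); e=cv2.convertScaleAbs(crop(t,238,199,22),alpha=1.5)
im=np.vstack([np.hstack([a,b]),np.hstack([c,e])]); cv2.imwrite('pics/crops.png',cv2.resize(im,(600,600)))
for n,z in(('top',t),('side',s)):
    P=cloud(n,z['d']); 
    def seg(name,c,r,z0,z1):
        m=(np.hypot(P[...,0]-c[0],P[...,1]-c[1])<r)&(P[...,2]>z0)&(P[...,2]<z1)&(z['d']>0)
        q=P[m]; 
        if len(q)<3: print(n,name,'none');return
        (x,y),rad=cv2.minEnclosingCircle(q[:,:2].astype(np.float32))
        print(n,name,len(q),'mean',q.mean(0).round(4),'med z',np.median(q[:,2]).round(4),'circ',np.round([x,y,rad],4), 'mid', ((q.min(0)+q.max(0))/2).round(4))
    seg('cap top',(.545,.22),.035,.178,.2)
    seg('hub',(.52,-.175),.06,.026,.045)
    seg('plate',(.52,-.175),.06,.004,.045)
    seg('collar',(.594,-.064),.035,.009,.03)
    seg('tray',(.43,-.37),.14,.03,.05)
    seg('can',(.42,-.03),.06,.15,.22)
    seg('jar',(.69,-.22),.06,.06,.1)
    for tt in('bench',): 
        m=(np.abs(P[...,0]-.5)<.03)&(np.abs(P[...,1]+.1)<.02)&(z['d']>0); print(n,'bench z',np.median(P[m][:,2]))
E
```

```text
top cap top 117 mean [0.5395 0.2177 0.1873] med z 0.1876 circ [0.5398 0.2181 0.0168] mid [0.5398 0.2184 0.1862]
top hub 97 mean [ 0.5182 -0.1801  0.0348] med z 0.0349 circ [ 0.5184 -0.1799  0.022 ] mid [ 0.5183 -0.1788  0.0349]
top plate 630 mean [ 0.5187 -0.1788  0.0121] med z 0.0081 circ [ 0.52   -0.175   0.0594] mid [ 0.5206 -0.1734  0.0227]
top collar 124 mean [ 0.5882 -0.0632  0.016 ] med z 0.0162 circ [ 0.5946 -0.0613  0.0311] mid [ 0.5946 -0.0629  0.0158]
top tray 228 mean [ 0.408  -0.3596  0.0397] med z 0.0402 circ [ 0.4121 -0.3552  0.0949] mid [ 0.4111 -0.3552  0.0394]
top can 214 mean [ 0.4233 -0.0399  0.1819] med z 0.1901 circ [ 0.4221 -0.0375  0.0244] mid [ 0.4209 -0.0386  0.174 ]
top jar 225 mean [ 0.6566 -0.2068  0.0788] med z 0.0788 circ [ 0.6567 -0.207   0.0256] mid [ 0.6561 -0.2074  0.0753]
top bench z 0.0010375230220911469
side cap top 248 mean [0.5419 0.2204 0.1846] med z 0.1853 circ [0.5425 0.2178 0.0173] mid [0.5429 0.2178 0.1827]
side hub 115 mean [ 0.5213 -0.1787  0.0319] med z 0.0325 circ [ 0.5204 -0.1809  0.0234] mid [ 0.5216 -0.1812  0.0311]
side plate 549 mean [ 0.5197 -0.1717  0.0143] med z 0.0078 circ [ 0.5195 -0.1793  0.0491] mid [ 0.5218 -0.1778  0.0199]
side collar 151 mean [ 0.5902 -0.0624  0.0138] med z 0.014 circ [ 0.5907 -0.0654  0.025 ] mid [ 0.5904 -0.0646  0.0136]
side tray 305 mean [ 0.4053 -0.3638  0.0358] med z 0.0362 circ [ 0.4148 -0.3548  0.0947] mid [ 0.4148 -0.3565  0.0358]
side can 413 mean [ 0.4238 -0.0284  0.1744] med z 0.177 circ [ 0.4238 -0.0372  0.0227] mid [ 0.4241 -0.0364  0.1712]
side jar 218 mean [ 0.6576 -0.2012  0.0742] med z 0.0766 circ [ 0.6605 -0.207   0.0269] mid [ 0.6599 -0.2069  0.0702]
side bench z -0.0003938032660025237
```

View pics/crops.png

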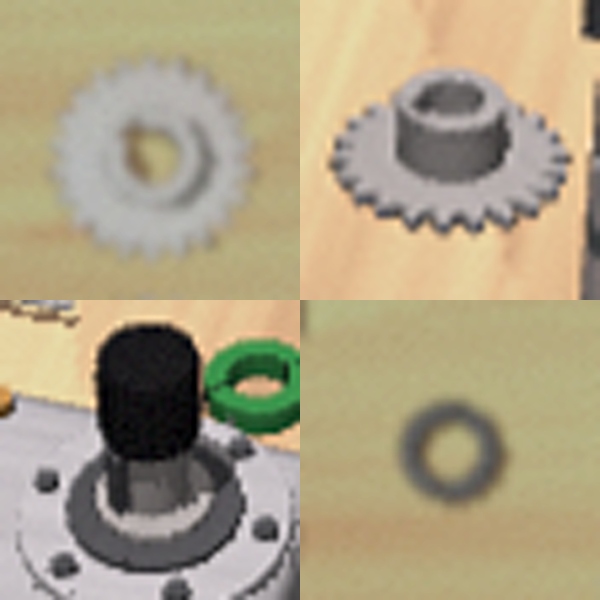

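The grey sprocket shows its keyway at the upper left of the bore (crop 1, about (132,130)). The dark collar is confirmed in crop 4. The key shows as a dark strip at the left of the shaft in crop 3, about (118,485). Next I'll measure both angles from the depth and pictures.

```bash
python3 - <<'E'
from h import *
for i in range(1):
  D={}
  for n in('side','top'):
    ds=[];ps=[]
    for k in range(10):
        p,d=grab(n); ds.append(np.where(d>0,d,np.nan)); ps.append(p.astype(float))
    d=np.nanmedian(ds,0); p=np.mean(ps,0); np.savez(n+'_avg.npz',p=p,d=d); D[n]=(p,d)
p,d=D['side'];P=cloud('side',d)
c=np.array([.5415,.218])
r=P[...,:2]-c; R=np.hypot(*np.moveaxis(r,-1,0)); A=np.degrees(np.arctan2(r[...,1],r[...,0]))
m=(P[...,2]>.129)&(P[...,2]<.150)&(R<.025)
for y in range(384):
    xs=np.where(m[y])[0]
    if len(xs): print(y,[(x,round(1e3*R[y,x],1),int(A[y,x]),int(1e3*P[y,x,2]),int(p[y,x].mean())) for x in xs])
# keyway
im=[]
for n,c3 in(('top',[.519,-.1795,.034]),('side',[.521,-.180,.034])):
    p,d=D[n];u,v=map(int,np.round(proj(n,c3))); print(n,u,v,proj(n,c3)); print(p[v-9:v+10,u-9:u+10].mean(-1).astype(int))
    im.append(cv2.resize(np.clip(p[v-14:v+14,u-14:u+14,::-1]*1.4,0,255).astype(np.uint8),(400,400),interpolation=cv2.INTER_CUBIC))
cv2.imwrite('pics/key.png',np.hstack(im))
E
```

```text
288 [(np.int64(223), np.float64(17.0), 33, 149, 87), (np.int64(238), np.float64(10.7), 172, 147, 29)]
289 [(np.int64(223), np.float64(16.9), 29, 145, 65), (np.int64(224), np.float64(16.0), 41, 148, 44), (np.int64(236), np.float64(9.9), 146, 148, 33), (np.int64(237), np.float64(10.2), 158, 147, 63), (np.int64(238), np.float64(10.4), 175, 144, 61)]
290 [(np.int64(224), np.float64(16.1), 40, 146, 39), (np.int64(225), np.float64(16.3), 55, 149, 65), (np.int64(226), np.float64(14.5), 57, 148, 45), (np.int64(227), np.float64(12.6), 58, 147, 32), (np.int64(228), np.float64(11.6), 65, 147, 68), (np.int64(229), np.float64(11.4), 75, 148, 71), (np.int64(230), np.float64(10.7), 84, 148, 57), (np.int64(231), np.float64(10.8), 94, 149, 57), (np.int64(232), np.float64(10.8), 103, 149, 55), (np.int64(233), np.float64(10.2), 112, 148, 70), (np.int64(234), np.float64(10.4), 122, 148, 71), (np.int64(235), np.float64(10.1), 133, 147, 71), (np.int64(236), np.float64(10.0), 145, 146, 67), (np.int64(237), np.float64(10.3), 157, 144, 70), (np.int64(238), np.float64(10.4), 175, 142, 65)]
291 [(np.int64(224)
[... 7841 characters left out ...]
  95  98 101 103  99  91 118 178 181 173 166
  180]
 [177 109 135 166 121 113 143 114 114 115 115 129 124 168 182 177 129 148
  176]
 [181 102  92 129 150 170 177 169 169 169 170 175 174 182 179 140  76 144
  177]
 [179 106  83  95  94 134 152 173 181 176 172 169 149 147 114  90  60 147
  179]
 [180 107  84  92  90 103 110 121 115 104 118 103 103  91  75  77  62  89
  178]
 [181  92  82  94  99 102 102 102  99  95 101  94  95  83  82  72  64  81
  177]
 [182  82  82  92  98 102 103 105 105 104 103 102  94  92  84  74  61  85
  174]
 [183  84  83  92  97 102 104 105 105 104 103 101  96  93  84  74  56 166
  179]
 [180 121  86  92  98 102 103 105 105 104 104 100  97  91  82  72  60 181
  182]]
```

View pics/key.png

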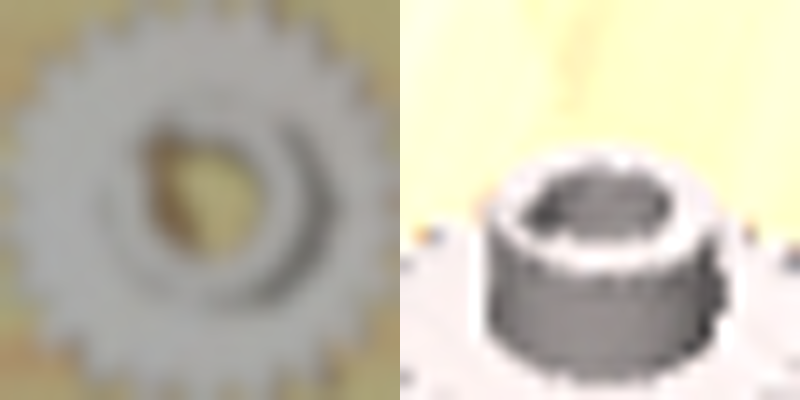

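```bash
cat >> h.py <<'E'
from scipy.spatial.transform import Rotation as Ro
def go(x,y,z,yaw=0.):
    s=sensors.state(); R=Ro.from_quat(np.roll(s['tool_rot'],-1)); 
    G=Ro.from_matrix(np.array([[np.cos(yaw),np.sin(yaw),0],[np.sin(yaw),-np.cos(yaw),0],[0,0,-1]]))
    d=R.inv().apply(np.array([x,y,z])-s['tool_pos']); w=np.degrees((R.inv()*G).as_rotvec())
    print('t',round(s['time'],2),'at',s['tool_pos'].round(4),'F',s['contact_force'].round(1),'g',round(s['gripper_width'],3),'-> d',d.round(4),'w',w.round(2))
E
python3 -c "
from h import *
go(.45,-.2,.29); go(.541,.218,.27)"
```

```text
t 1.9 at [ 0.2615 -0.5676  0.2313] F [ 0.4 -0.1 -0. ] g 1.005 -> d [ 0.325  -0.255  -0.0587] w [-0.    0.   24.74]
t 1.9 at [ 0.2615 -0.5676  0.2313] F [ 0.4 -0.1 -0. ] g 1.005 -> d [ 0.5826 -0.5966 -0.0387] w [-0.    0.   24.74]
```

```bash
python3 -m pendant '[{"dx":0.325,"dy":-0.255,"dz":-0.0587,"wz":24.74,"hand":1},{"dx":0.325,"dy":-0.255,"dz":-0.0587,"wz":24.74,"hand":1},{"dx":0.325,"dy":-0.255,"dz":-0.0587,"wz":24.74,"hand":1},{"dx":0.325,"dy":-0.255,"dz":-0.0587,"wz":24.74,"hand":1},{"dx":0.325,"dy":-0.255,"dz":-0.0587,"wz":24.74,"hand":1},{"dx":0.325,"dy":-0.255,"dz":-0.0587,"wz":24.74,"hand":1},{"dx":0.325,"dy":-0.255,"dz":-0.0587,"wz":24.74,"hand":1},{"dx":0.325,"dy":-0.255,"dz":-0.0587,"wz":24.74,"hand":1},{"dx":0.5826,"dy":-0.5966,"dz":-0.0387,"wz":24.74,"hand":1},{"dx":0.5826,"dy":-0.5966,"dz":-0.0387,"wz":24.74,"hand":1},{"dx":0.5826,"dy":-0.5966,"dz":-0.0387,"wz":24.74,"hand":1},{"dx":0.5826,"dy":-0.5966,"dz":-0.0387,"wz":24.74,"hand":1},{"dx":0.5826,"dy":-0.5966,"dz":-0.0387,"wz":24.74,"hand":1},{"dx":0.5826,"dy":-0.5966,"dz":-0.0387,"wz":24.74,"hand":1},{"dx":0.5826,"dy":-0.5966,"dz":-0.0387,"wz":24.74,"hand":1},{"dx":0.5826,"dy":-0.5966,"dz":-0.0387,"wz":24.74,"hand":1},{"dx":0.5826,"dy":-0.5966,"dz":-0.0387,"wz":24.74,"hand":1},{"dx":0.5826,"dy":-0.5966,"dz":-0.0387,"wz":24.74,"hand":1},{"dx":0.5826,"dy":-0.5966,"dz":-0.0387,"wz":24.74,"hand":1},{"dx":0.5826,"dy":-0.5966,"dz":-0.0387,"wz":24.74,"hand":1}]'
python3 - <<'E'
from h import *
p,d=grab('side'); P=cloud('side',np.where(d>0,d,np.nan))
s=sensors.state(); t=s['tool_pos']
m=(abs(P[...,0]-t[0])<.08)&(abs(P[...,1]-t[1])<.08)&(P[...,2]>t[2]-.01)
q=P[m]
for z in np.arange(t[2],t[2]+.1,.01):
    k=q[(q[:,2]>z-.01)&(q[:,2]<=z)]
    if len(k): print(round(z,3),len(k),k.min(0).round(4),k.max(0).round(4))
go(.541,.218,.27)
u,v=map(int,proj('side',t)); cv2.imwrite('pics/g1.png',cv2.resize(p[max(0,v-80):v+70,u-100:u+100,::-1],(800,600),interpolation=cv2.INTER_CUBIC))
E
```

```text
0.251 27 [ 0.2303 -0.6132  0.2436] [ 0.2901 -0.5163  0.2506]
0.261 49 [ 0.2313 -0.6125  0.2518] [ 0.2906 -0.5118  0.2612]
0.271 48 [ 0.2308 -0.6134  0.2616] [ 0.2901 -0.5129  0.2709]
0.281 49 [ 0.2319 -0.6136  0.2714] [ 0.2906 -0.5127  0.281 ]
0.291 47 [ 0.2247 -0.627   0.2815] [ 0.299  -0.4991  0.2911]
0.301 89 [ 0.2195 -0.6314  0.2913] [ 0.3005 -0.4938  0.3013]
0.311 87 [ 0.2193 -0.6301  0.3015] [ 0.3014 -0.4967  0.3112]
0.321 112 [ 0.221  -0.6317  0.3113] [ 0.3005 -0.4964  0.3212]
t 1.95 at [ 0.2616 -0.5676  0.2313] F [-0.7  0.6  0.9] g 0.998 -> d [ 0.5826 -0.5965 -0.0387] w [-0.    0.   24.74]invalid input
```

View pics/g1.png

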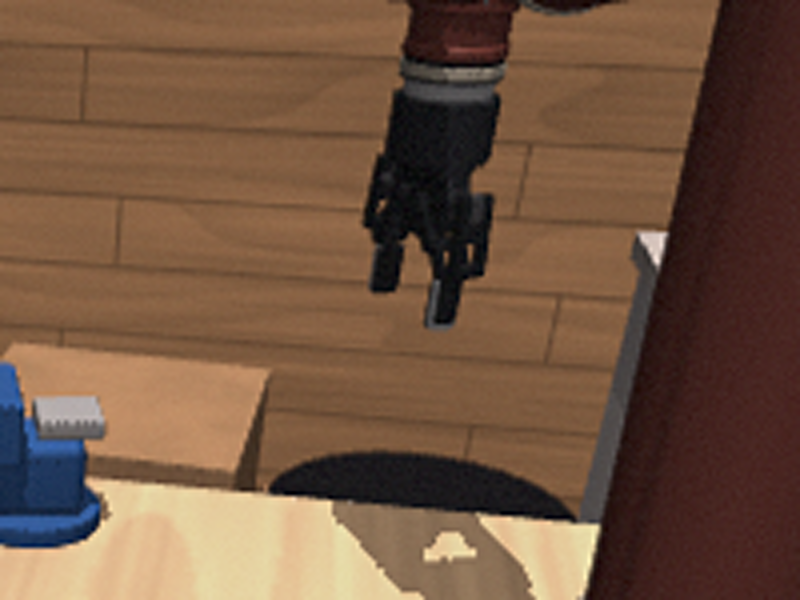

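The view shows the arm still at the start with the gripper open, because the pendant refused the call. I'll test the format on a single row.

```bash
python3 -m pendant '[{"dx":0.0,"dy":0.0,"dz":-0.03,"wx":0.0,"wy":0.0,"wz":7.0,"hand":1.0}]'; python3 -m pendant --help | head -20
```

```text
time: 2.03
tool_pos: [0.2605, -0.5644, 0.2539]
tool_rot: [-0.006, 0.988, 0.153, -0.001]
contact_force: [-0.4, 0.7, -1.4]
gripper_width: 0.996invalid input: not JSON, or not a number
```

```bash
python3 - <<'E'
from h import *
c=np.array([.2616,-.5676,.2613]);a=np.radians(17.74)
X=np.array([np.cos(a),np.sin(a),0]);Y=np.array([np.sin(a),-np.cos(a),0])
for g in([.45,-.2,.29],[.541,.218,.27]):
    d=np.array(g)-c; print((d@X).round(4),(d@Y).round(4),-d[2])
E
```

```text
0.2914 -0.2927 -0.028700000000000003
0.5055 -0.6631 -0.008700000000000041
```

```bash
python3 -m pendant '[{"dx":0.291,"dy":-0.293,"dz":-0.03,"wx":0,"wy":0,"wz":17.74,"hand":1},{"dx":0.291,"dy":-0.293,"dz":-0.03,"wx":0,"wy":0,"wz":17.74,"hand":1},{"dx":0.291,"dy":-0.293,"dz":-0.03,"wx":0,"wy":0,"wz":17.74,"hand":1},{"dx":0.291,"dy":-0.293,"dz":-0.03,"wx":0,"wy":0,"wz":17.74,"hand":1},{"dx":0.291,"dy":-0.293,"dz":-0.03,"wx":0,"wy":0,"wz":17.74,"hand":1},{"dx":0.291,"dy":-0.293,"dz":-0.03,"wx":0,"wy":0,"wz":17.74,"hand":1},{"dx":0.291,"dy":-0.293,"dz":-0.03,"wx":0,"wy":0,"wz":17.74,"hand":1},{"dx":0.291,"dy":-0.293,"dz":-0.03,"wx":0,"wy":0,"wz":17.74,"hand":1},{"dx":0.291,"dy":-0.293,"dz":-0.03,"wx":0,"wy":0,"wz":17.74,"hand":1},{"dx":0.5055,"dy":-0.663,"dz":-0.009,"wx":0,"wy":0,"wz":17.74,"hand":1},{"dx":0.5055,"dy":-0.663,"dz":-0.009,"wx":0,"wy":0,"wz":17.74,"hand":1},{"dx":0.5055,"dy":-0.663,"dz":-0.009,"wx":0,"wy":0,"wz":17.74,"hand":1},{"dx":0.5055,"dy":-0.663,"dz":-0.009,"wx":0,"wy":0,"wz":17.74,"hand":1},{"dx":0.5055,"dy":-0.663,"dz":-0.009,"wx":0,"wy":0,"wz":17.74,"hand":1},{"dx":0.5055,"dy":-0.663,"dz":-0.009,"wx":0,"wy":0,"wz":17.74,"hand":1},{"dx":0.5055,"dy":-0.663,"dz":-0.009,"wx":0,"wy":0,"wz":17.74,"hand":1},{"dx":0.5055,"dy":-0.663,"dz":-0.009,"wx":0,"wy":0,"wz":17.74,"hand":1},{"dx":0.5055,"dy":-0.663,"dz":-0.009,"wx":0,"wy":0,"wz":17.74,"hand":1},{"dx":0.5055,"dy":-0.663,"dz":-0.009,"wx":0,"wy":0,"wz":17.74,"hand":1},{"dx":0.5055,"dy":-0.663,"dz":-0.009,"wx":0,"wy":0,"wz":17.74,"hand":1}]'
cat > fing.py <<'E'
from h import *
p,d=grab('side'); P=cloud('side',np.where(d>0,d,np.nan))
s=sensors.state(); t=s['tool_pos']
m=(abs(P[...,0]-t[0])<.08)&(abs(P[...,1]-t[1])<.08)&(P[...,2]>t[2]-.01)
q=P[m]
for z in np.arange(t[2],t[2]+.06,.01):
    k=q[(q[:,2]>z-.01)&(q[:,2]<=z)]
    for nm,kk in(('-',k[k[:,1]<t[1]]),('+',k[k[:,1]>t[1]])):
        if len(kk): print(nm,round(z,3),len(kk),kk.min(0).round(4),kk.max(0).round(4))
go(.541,.218,.27)
E
python3 fing.py
```

```text
time: 3.7
tool_pos: [0.5393, 0.2129, 0.2707]
tool_rot: [-0.0, 1.0, 0.0, 0.0]
contact_force: [1.4, -1.0, 1.2]
gripper_width: 0.999
- 0.29 36 [0.5276 0.1668 0.2836] [0.5481 0.1715 0.2896]
+ 0.29 26 [0.5272 0.2598 0.2838] [0.5487 0.2629 0.289 ]
- 0.3 53 [0.5271 0.1674 0.2901] [0.5443 0.1716 0.2996]
+ 0.3 74 [0.5269 0.2574 0.2897] [0.5484 0.2713 0.2995]
- 0.31 50 [0.5269 0.1657 0.3003] [0.5424 0.1717 0.3095]
+ 0.31 91 [0.5271 0.2555 0.2998] [0.549  0.2708 0.3096]
- 0.32 47 [0.5271 0.157  0.3099] [0.5403 0.1716 0.3193]
+ 0.32 77 [0.5267 0.255  0.3098] [0.5483 0.2703 0.3194]
t 3.75 at [0.5396 0.219  0.2697] F [-3.7  1.9  0.5] g 1.0 -> d [ 0.0014  0.001  -0.0003] w [-0.31  0.01  0.32]
```

```bash
python3 fing.py
```

```text
- 0.29 45 [0.5278 0.1724 0.2821] [0.5491 0.178  0.2895]
+ 0.29 30 [0.5272 0.2648 0.2823] [0.5484 0.2713 0.2894]
- 0.3 55 [0.528  0.1706 0.2897] [0.5452 0.1778 0.2996]
+ 0.3 81 [0.5268 0.2633 0.2898] [0.5497 0.2762 0.2996]
- 0.31 48 [0.5275 0.1704 0.2997] [0.5422 0.1779 0.3095]
+ 0.31 90 [0.5269 0.2621 0.3   ] [0.5486 0.2768 0.3096]
- 0.32 57 [0.5274 0.1687 0.3097] [0.5417 0.1776 0.3196]
+ 0.32 73 [0.527  0.2613 0.3097] [0.5451 0.2764 0.3191]
t 3.8 at [0.5391 0.2155 0.2696] F [ 1.  -0.7 -0.2] g 0.999 -> d [ 0.0019 -0.0025 -0.0004] w [-0.08  0.08  0.36]
```

```bash
python3 -m pendant '[{"dx":0,"dy":0,"dz":0,"wx":0,"wy":0,"wz":0,"hand":1},{"dx":0,"dy":0,"dz":0,"wx":0,"wy":0,"wz":0,"hand":1},{"dx":0,"dy":0,"dz":0,"wx":0,"wy":0,"wz":0,"hand":1},{"dx":0,"dy":0,"dz":0,"wx":0,"wy":0,"wz":0,"hand":1}]'; python3 fing.py; python3 - <<'E'
from h import *
# side cap/shaft/cap-body circle fits with known radii, top too
from scipy.optimize import least_squares
def fit(P,c,r,z0,z1,rad,n):
    m=(np.hypot(P[...,0]-c[0],P[...,1]-c[1])<r)&(P[...,2]>z0)&(P[...,2]<z1); q=P[m][:,:2]
    s=least_squares(lambda x:np.hypot(*(q-x).T)-rad,c,loss='soft_l1',f_scale=.001); print(n,len(q),s.x.round(4),np.std(s.fun).round(4))
z=np.load('side_avg.npz');P=cloud('side',z['d'])
fit(P,[.542,.218],.025,.157,.180,.0165,'cap wall')
fit(P,[.5205,-.18],.026,.012,.030,.022,'hub wall')
fit(P,[.591,-.064],.03,.003,.012,.024,'collar wall')
m=(P[...,2]>.129)&(P[...,2]<.150); A=np.arctan2(P[...,1]-.217,P[...,0]-.543); P2=P.copy(); P2[(A<np.radians(72))]=0
fit(P2,[.542,.218],.016,.129,.150,.012,'shaft wall')
E
```

```text
time: 4.13
tool_pos: [0.5393, 0.2094, 0.271]
tool_rot: [0.0, 1.0, -0.001, 0.0]
contact_force: [0.1, -0.1, -0.7]
gripper_width: 0.995
- 0.291 44 [0.5271 0.1615 0.2836] [0.5488 0.1687 0.2909]
+ 0.291 32 [0.5272 0.2543 0.2833] [0.5496 0.2638 0.2909]
- 0.301 54 [0.5271 0.1594 0.291 ] [0.5433 0.168  0.3007]
+ 0.301 82 [0.5269 0.2523 0.291 ] [0.5493 0.2672 0.3009]
- 0.311 53 [0.5271 0.1594 0.301 ] [0.5416 0.1686 0.3104]
+ 0.311 84 [0.527  0.2513 0.3011] [0.5487 0.2672 0.3109]
- 0.321 48 [0.527  0.1565 0.311 ] [0.541  0.1683 0.3207]
+ 0.321 71 [0.5269 0.2551 0.3111] [0.546  0.2668 0.32  ]
t 4.18 at [0.5393 0.2094 0.271 ] F [-0.5 -0.2  0.8] g 1.001 -> d [ 0.0016 -0.0086  0.001 ] w [-0.   -0.03 -0.11]
cap wall 196 [0.543  0.2169] 0.0005
hub wall 126 [ 0.5214 -0.1817] 0.0036
collar wall 82 [ 0.591  -0.0659] 0.0045
shaft wall 90 [0.543  0.2169] 0.0003
```

```bash
python3 -m pendant '[{"dx":0.005,"dy":-0.007,"dz":0,"wx":0,"wy":0,"wz":0,"hand":1},{"dx":0.005,"dy":-0.007,"dz":0.04,"wx":0,"wy":0,"wz":0,"hand":1},{"dx":0.005,"dy":-0.007,"dz":0.08,"wx":0,"wy":0,"wz":0,"hand":1},{"dx":0.005,"dy":-0.007,"dz":0.121,"wx":0,"wy":0,"wz":0,"hand":1},{"dx":0.005,"dy":-0.007,"dz":0.121,"wx":0,"wy":0,"wz":0,"hand":1},{"dx":0.005,"dy":-0.007,"dz":0.121,"wx":0,"wy":0,"wz":0,"hand":-1},{"dx":0.005,"dy":-0.007,"dz":0.121,"wx":0,"wy":0,"wz":0,"hand":-1},{"dx":0.005,"dy":-0.007,"dz":0.121,"wx":0,"wy":0,"wz":0,"hand":-1},{"dx":0.005,"dy":-0.007,"dz":0.121,"wx":0,"wy":0,"wz":0,"hand":-1},{"dx":0.005,"dy":-0.007,"dz":0.121,"wx":0,"wy":0,"wz":0,"hand":-1},{"dx":0.005,"dy":-0.007,"dz":0.121,"wx":0,"wy":0,"wz":0,"hand":-1},{"dx":0.005,"dy":-0.007,"dz":0.121,"wx":0,"wy":0,"wz":0,"hand":-1},{"dx":0.005,"dy":-0.007,"dz":0.121,"wx":0,"wy":0,"wz":0,"hand":-1}]'
```

```text
time: 5.27
tool_pos: [0.5463, 0.2182, 0.1534]
tool_rot: [-0.001, 1.0, 0.0, 0.003]
contact_force: [-0.3, -0.6, 6.2]
gripper_width: 0.365
```

```bash
python3 -m pendant '[{"dx":0,"dy":0,"dz":-0.03,"wx":0,"wy":0,"wz":0,"hand":-1},{"dx":0,"dy":0,"dz":-0.07,"wx":0,"wy":0,"wz":0,"hand":-1},{"dx":0,"dy":0,"dz":-0.11,"wx":0,"wy":0,"wz":0,"hand":-1},{"dx":-0.13,"dy":0.573,"dz":-0.12,"wx":0,"wy":0,"wz":0,"hand":-1},{"dx":-0.13,"dy":0.573,"dz":-0.12,"wx":0,"wy":0,"wz":0,"hand":-1},{"dx":-0.13,"dy":0.573,"dz":-0.12,"wx":0,"wy":0,"wz":0,"hand":-1},{"dx":-0.13,"dy":0.573,"dz":-0.12,"wx":0,"wy":0,"wz":0,"hand":-1},{"dx":-0.13,"dy":0.573,"dz":-0.12,"wx":0,"wy":0,"wz":0,"hand":-1},{"dx":-0.13,"dy":0.573,"dz":-0.12,"wx":0,"wy":0,"wz":0,"hand":-1},{"dx":-0.13,"dy":0.573,"dz":-0.12,"wx":0,"wy":0,"wz":0,"hand":-1},{"dx":-0.13,"dy":0.573,"dz":-0.12,"wx":0,"wy":0,"wz":0,"hand":-1},{"dx":-0.13,"dy":0.573,"dz":-0.12,"wx":0,"wy":0,"wz":0,"hand":-1},{"dx":-0.13,"dy":0.573,"dz":-0.12,"wx":0,"wy":0,"wz":0,"hand":-1},{"dx":-0.13,"dy":0.573,"dz":-0.12,"wx":0,"wy":0,"wz":0,"hand":-1},{"dx":-0.13,"dy":0.573,"dz":-0.12,"wx":0,"wy":0,"wz":0,"hand":-1},{"dx":-0.13,"dy":0.573,"dz":-0.12,"wx":0,"wy":0,"wz":0,"hand":-1},{"dx":-0.13,"dy":0.573,"dz":-0.12,"wx":0,"wy":0,"wz":0,"hand":-1},{"dx":-0.13,"dy":0.573,"dz":-0.12,"wx":0,"wy":0,"wz":0,"hand":-1}]'; python3 -c "
from h import *
go(.418,-.36,.011)
p,d=grab('side');P=cloud('side',d)
z=P[...,2];m=(abs(P[...,0]-.543)<.02)&(abs(P[...,1]-.217)<.02)&(z>.15)&(d>0);print('shaft top',m.sum(),np.percentile(z[m],98) if m.any() else 0)"
```

```text
time: 6.77
tool_pos: [0.4123, -0.3609, 0.2706]
tool_rot: [0.002, 1.0, -0.003, 0.0]
contact_force: [-1.1, 0.5, -0.8]
gripper_width: 0.364
t 6.77 at [ 0.4123 -0.3609  0.2706] F [-1.1  0.5 -0.8] g 0.364 -> d [ 0.0057 -0.0019  0.2596] w [ 0.21 -0.   -0.34]
shaft top 282 0.18288198461540997
```

```bash
python3 -m pendant '[{"dx":0.005,"dy":0,"dz":0.1,"wx":0,"wy":0,"wz":0,"hand":-1},{"dx":0.005,"dy":0,"dz":0.2,"wx":0,"wy":0,"wz":0,"hand":-1},{"dx":0.005,"dy":0,"dz":0.24,"wx":0,"wy":0,"wz":0,"hand":-1},{"dx":0.005,"dy":0,"dz":0.24,"wx":0,"wy":0,"wz":0,"hand":-1},{"dx":0.005,"dy":0,"dz":0.24,"wx":0,"wy":0,"wz":0,"hand":-1},{"dx":0.005,"dy":0,"dz":0.24,"wx":0,"wy":0,"wz":0,"hand":-1},{"dx":0.005,"dy":0,"dz":0.25,"wx":0,"wy":0,"wz":0,"hand":-1},{"dx":0.005,"dy":0,"dz":0.257,"wx":0,"wy":0,"wz":0,"hand":-1},{"dx":0.005,"dy":0,"dz":0.257,"wx":0,"wy":0,"wz":0,"hand":-0.05},{"dx":0.005,"dy":0,"dz":0.257,"wx":0,"wy":0,"wz":0,"hand":-0.05},{"dx":0.005,"dy":0,"dz":0.257,"wx":0,"wy":0,"wz":0,"hand":-0.05},{"dx":0.005,"dy":0,"dz":0.257,"wx":0,"wy":0,"wz":0,"hand":-0.05},{"dx":0.005,"dy":0,"dz":0.23,"wx":0,"wy":0,"wz":0,"hand":-0.05},{"dx":0.005,"dy":0,"dz":0.19,"wx":0,"wy":0,"wz":0,"hand":-0.05},{"dx":0.005,"dy":0,"dz":0.13,"wx":0,"wy":0,"wz":0,"hand":1},{"dx":0.005,"dy":0,"dz":0.10,"wx":0,"wy":0,"wz":0,"hand":1},{"dx":0.005,"dy":0,"dz":0.10,"wx":0,"wy":0,"wz":0,"hand":1}]'; python3 - <<'E'
from h import *
p,d=grab('side')
u,v=map(int,proj('side',[.415,-.357,.05])); a=cv2.resize(p[v-45:v+45,u-45:u+45,::-1],(400,400),interpolation=cv2.INTER_CUBIC)
u,v=map(int,proj('side',[.543,.217,.14])); b=cv2.resize(p[v-25:v+25,u-25:u+25,::-1],(400,400),interpolation=cv2.INTER_CUBIC)
p,d=grab('top');u,v=map(int,proj('top',[.543,.217,.14])); c=cv2.resize(cv2.convertScaleAbs(p[v-20:v+20,u-20:u+20,::-1],alpha=1.6),(400,400),interpolation=cv2.INTER_CUBIC)
u,v=map(int,proj('top',[.415,-.357,.03])); e=cv2.resize(cv2.convertScaleAbs(p[v-30:v+30,u-30:u+30,::-1],alpha=1.6),(400,400),interpolation=cv2.INTER_CUBIC)
cv2.imwrite('pics/c2.png',cv2.resize(np.vstack([np.hstack([a,b]),np.hstack([e,c])]),(600,600)))
go(.52,-.18,.12)
E
```

```text
time: 8.23
tool_pos: [0.4227, -0.3592, 0.1808]
tool_rot: [0.006, 1.0, -0.0, 0.006]
contact_force: [0.8, -1.2, 1.3]
gripper_width: 0.875
t 8.33 at [ 0.4211 -0.3575  0.1751] F [-0.5 -0.1 -0.2] g 0.997 -> d [ 0.0985 -0.1779  0.0545] w [ 0.42 -0.38 -0.  ]
```

View pics/c2.png

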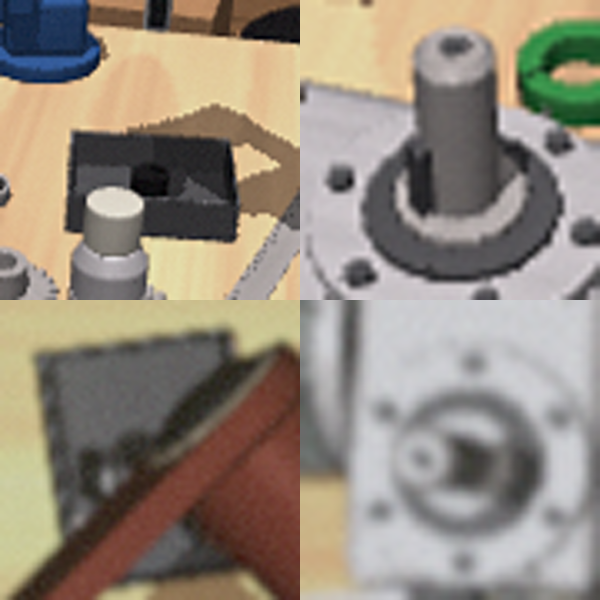

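The cap stands in the tray (crop 1, about (150,180)). The shaft is bare and its key stands at its left side in the side view (crop 2, about (418,180)). I'll fit the key angle and the keyway angle from depth.

```bash
python3 - <<'E'
from h import *
from scipy.optimize import least_squares
ds=[];ps=[]
for k in range(6):
    p,d=grab('side'); ds.append(np.where(d>0,d,np.nan)); ps.append(p.astype(float))
d=np.nanmedian(ds,0);P=cloud('side',d);np.savez('side_avg2.npz',p=np.mean(ps,0),d=d)
def prof(q,a,c):
    # signed dist to union(circle r12, rect x 0..16,|y|<4) rotated a
    q=(q-c)@np.array([[np.cos(a),-np.sin(a)],[np.sin(a),np.cos(a)]])
    dc=np.hypot(*q.T)-.012; b=np.abs(q-[.008,0])-[.008,.004]
    dr=np.hypot(*np.maximum(b,0).T)+np.minimum(b.max(1),0); return np.minimum(dc,dr)
m=(P[...,2]>.131)&(P[...,2]<.149)&(np.hypot(P[...,0]-.543,P[...,1]-.2169)<.0175); q=P[m][:,:2]
for a0 in range(0,100,10):
    s=least_squares(lambda x:prof(q,x[0],x[1:]),[np.radians(a0),.543,.2169],loss='soft_l1',f_scale=.0005,x_scale=[.1,.001,.001]); print(a0,np.degrees(s.x[0]).round(1),s.x[1:].round(4),s.cost)
# keyway: shaft axis ok; top-edge ring of hub seen by side: points with z>.031 within r
z=np.load('side_avg.npz');P=cloud('side',z['d'])
c=np.array([.5212,-.1808])
r=P[...,:2]-c;R=np.hypot(r[...,0],r[...,1])
m=(R<.024)&(P[...,2]>.0)
w=(P[...,2]>.004)&(P[...,2]<.0285)&(R<.0195)
for x,y,zz in sorted(map(tuple,np.c_[np.degrees(np.arctan2(r[w][:,1],r[w][:,0])),R[w]*1e3,P[w][:,2]*1e3])): print(f'{x:.0f}:{y:.1f}/{zz:.0f}',end=' ')
E
```

```text
0 198.6 [0.5438 0.2177] 3.872719473848071e-05
10 48.3 [0.5429 0.2169] 5.9658835365732705e-06
20 48.3 [0.5429 0.2169] 5.965883536573085e-06
30 48.3 [0.5429 0.2169] 5.965883536573082e-06
40 48.3 [0.5429 0.2169] 5.965883536573727e-06
50 48.3 [0.5429 0.2169] 5.9658835365731435e-06
60 48.3 [0.5429 0.2169] 5.965883536573161e-06
70 48.3 [0.5429 0.2169] 5.965883536573193e-06
80 48.3 [0.5429 0.2169] 5.965883536573235e-06
90 48.3 [0.5429 0.2169] 5.965883536573214e-06
-138:13.7/25 -137:13.7/28 -119:14.3/22 -118:14.2/26 -106:13.7/25 -106:14.0/21 -106:13.6/28 -105:15.3/17 -94:14.4/17 -94:14.3/20 -93:15.0/23 -93:14.9/27 -83:14.6/16 -83:13.6/20 -82:14.9/23 -82:15.0/26 -72:14.7/16 -71:13.9/20 -71:15.0/26 -71:13.6/24 -61:15.4/26 -61:14.4/17 -61:14.6/20 -60:14.4/24 -48:14.7/24 -47:13.8/22 -45:13.6/28 -34:14.5/22 -32:14.0/26 -2:13.4/24 3:13.2/28 70:19.3/8 87:19.1/9 96:19.2/6 103:19.5/17 121:18.6/9
```

```bash
python3 - <<'E'
from h import *
from scipy.ndimage import map_coordinates
for n,c0 in(('side',[.5212,-.1808]),('top',[.5184,-.1797])):
    im=np.load(n+'_avg.npz')['p'].mean(-1)
    g=np.arange(-22,22.1,.5)*1e-3; X,Y=np.meshgrid(g,g)
    f,cx,cy,T=cal(n)
    def plan(c):
        W=np.stack([X+c[0],Y+c[1],0*X+.034],-1); q=(W-T[:3,3])@T[:3,:3]
        return map_coordinates(im,[q[...,1]/q[...,2]*f+cy,q[...,0]/q[...,2]*f+cx],order=1)
    res=[]
    for ox in np.arange(-3,3.1,1):
      for oy in np.arange(-3,3.1,1):
        I=plan(np.array(c0)+[ox*1e-3,oy*1e-3]); 
        for a in range(-180,180,4):
            t=np.radians(a); u=X*np.cos(t)+Y*np.sin(t); v=-X*np.sin(t)+Y*np.cos(t); R=np.hypot(X,Y)
            hole=(R<.013)|((u>0)&(u<.0178)&(abs(v)<.0055)); rim=(R<.0215)&~hole; key=hole&(R>.013)
            res.append((I[rim].mean()-.5*I[key].mean()-.5*I[hole].mean()-I[rim].std(),a,ox,oy))
    res.sort(reverse=True); print(n,[tuple(np.round(r,1).tolist()) for r in res[:8]])
E
```

```text
side [(51.3, 40.0, -1.0, -1.0), (50.7, 36.0, -1.0, -1.0), (50.6, 36.0, -1.0, 0.0), (50.4, 44.0, -1.0, -1.0), (50.1, 40.0, -1.0, 0.0), (50.0, 44.0, 0.0, -1.0), (49.8, 44.0, -1.0, -2.0), (49.7, 40.0, -1.0, -2.0)]
top [(14.9, 32.0, 1.0, 1.0), (14.8, 36.0, 1.0, 0.0), (14.7, 28.0, 1.0, 1.0), (14.7, 36.0, 2.0, 0.0), (14.6, 40.0, 2.0, 0.0), (14.6, 32.0, 1.0, 0.0), (14.6, 32.0, 2.0, 1.0), (14.5, 36.0, 2.0, 1.0)]
```

```bash
python3 -m pendant '[{"dx":0.1,"dy":-0.1765,"dz":0.05,"wx":0,"wy":0,"wz":0,"hand":1},{"dx":0.1,"dy":-0.1765,"dz":0.05,"wx":0,"wy":0,"wz":0,"hand":1},{"dx":0.1,"dy":-0.1765,"dz":0.05,"wx":0,"wy":0,"wz":0,"hand":1},{"dx":0.1,"dy":-0.1765,"dz":0.05,"wx":0,"wy":0,"wz":0,"hand":1},{"dx":0.1,"dy":-0.1765,"dz":0.05,"wx":0,"wy":0,"wz":0,"hand":1},{"dx":0.1,"dy":-0.1765,"dz":0.05,"wx":0,"wy":0,"wz":0,"hand":1},{"dx":0.1,"dy":-0.1765,"dz":0.07,"wx":0,"wy":0,"wz":0,"hand":1},{"dx":0.1,"dy":-0.1765,"dz":0.07,"wx":0,"wy":0,"wz":0,"hand":1}]'; python3 - <<'E'
from h import *
go(.5215,-.181,.011)
E
python3 fing.py
```

```text
time: 9.3
tool_pos: [0.5168, -0.1768, 0.095]
tool_rot: [-0.002, 1.0, 0.001, -0.004]
contact_force: [-0.9, -0.2, -1.1]
gripper_width: 1.002
t 9.3 at [ 0.5168 -0.1768  0.095 ] F [-0.9 -0.2 -1.1] g 1.002 -> d [0.0053 0.0045 0.0839] w [-0.2   0.42  0.1 ]
- 0.116 9 [ 0.5057 -0.2234  0.1085] [ 0.5142 -0.2185  0.1163]
+ 0.116 15 [ 0.5061 -0.1294  0.1088] [ 0.5266 -0.1214  0.1159]
- 0.126 11 [ 0.5059 -0.2218  0.1169] [ 0.514  -0.2173  0.1256]
+ 0.126 37 [ 0.5045 -0.1348  0.1164] [ 0.5268 -0.1187  0.1262]
- 0.136 5 [ 0.5051 -0.2261  0.1275] [ 0.5095 -0.2196  0.135 ]
+ 0.136 27 [ 0.5048 -0.1334  0.1272] [ 0.5271 -0.1189  0.1351]
- 0.146 8 [ 0.5047 -0.2307  0.1387] [ 0.5089 -0.2174  0.1455]
+ 0.146 29 [ 0.505  -0.1339  0.1366] [ 0.5243 -0.1176  0.1453]
t 9.35 at [ 0.5171 -0.1776  0.0963] F [ 0.3 -0.3 -1.1] g 0.999 -> d [ 0.0231 -0.3961 -0.1727] w [-0.17  0.35  0.04]
```

```bash
python3 -m pendant '[{"dx":0.0047,"dy":0.0044,"dz":0.03,"wx":0,"wy":0,"wz":0,"hand":1},{"dx":0.0047,"dy":0.0044,"dz":0.06,"wx":0,"wy":0,"wz":0,"hand":1},{"dx":0.0047,"dy":0.0044,"dz":0.08,"wx":0,"wy":0,"wz":0,"hand":1},{"dx":0.0047,"dy":0.0044,"dz":0.0845,"wx":0,"wy":0,"wz":0,"hand":1},{"dx":0.0047,"dy":0.0044,"dz":0.0845,"wx":0,"wy":0,"wz":0,"hand":1},{"dx":0.0047,"dy":0.0044,"dz":0.0845,"wx":0,"wy":0,"wz":0,"hand":1}]'
```

```text
time: 9.85
tool_pos: [0.5244, -0.184, 0.0161]
tool_rot: [0.0, 1.0, -0.0, 0.0]
contact_force: [0.2, 0.2, -0.4]
gripper_width: 0.999
```

```bash
python3 -m pendant '[{"dx":-0.002,"dy":-0.0015,"dz":0.004,"wx":0,"wy":0,"wz":0,"hand":1},{"dx":-0.002,"dy":-0.0015,"dz":0.004,"wx":0,"wy":0,"wz":0,"hand":1},{"dx":-0.002,"dy":-0.0015,"dz":0.004,"wx":0,"wy":0,"wz":0,"hand":-1},{"dx":-0.002,"dy":-0.0015,"dz":0.004,"wx":0,"wy":0,"wz":0,"hand":-1},{"dx":-0.002,"dy":-0.0015,"dz":0.004,"wx":0,"wy":0,"wz":0,"hand":-1},{"dx":-0.002,"dy":-0.0015,"dz":0.004,"wx":0,"wy":0,"wz":0,"hand":-1},{"dx":-0.002,"dy":-0.0015,"dz":0.004,"wx":0,"wy":0,"wz":0,"hand":-1},{"dx":-0.002,"dy":-0.0015,"dz":0.004,"wx":0,"wy":0,"wz":0,"hand":-1},{"dx":-0.002,"dy":-0.0015,"dz":0.004,"wx":0,"wy":0,"wz":0,"hand":-1},{"dx":-0.002,"dy":-0.0015,"dz":0.004,"wx":0,"wy":0,"wz":0,"hand":-1}]'
```

```text
time: 10.68
tool_pos: [0.5225, -0.1823, 0.012]
tool_rot: [0.0, 1.0, 0.0, 0.0]
contact_force: [-2.1, -0.6, 5.3]
gripper_width: 0.495
```

```bash
python3 -m pendant '[{"dx":0,"dy":0,"dz":-0.02,"wx":0,"wy":0,"wz":0,"hand":-1},{"dx":0,"dy":0,"dz":-0.06,"wx":0,"wy":0,"wz":0,"hand":-1},{"dx":0,"dy":0,"dz":-0.1,"wx":0,"wy":0,"wz":0,"hand":-1},{"dx":0,"dy":0,"dz":-0.14,"wx":0,"wy":0,"wz":0,"hand":-1},{"dx":0,"dy":0,"dz":-0.18,"wx":0,"wy":0,"wz":0,"hand":-1},{"dx":0,"dy":-0.03,"dz":-0.215,"wx":0,"wy":0,"wz":-4,"hand":-1},{"dx":0.022,"dy":-0.07,"dz":-0.215,"wx":0,"wy":0,"wz":-10,"hand":-1},{"dx":0.022,"dy":-0.11,"dz":-0.215,"wx":0,"wy":0,"wz":-10,"hand":-1},{"dx":0.022,"dy":-0.15,"dz":-0.215,"wx":0,"wy":0,"wz":-10,"hand":-1},{"dx":0.022,"dy":-0.19,"dz":-0.215,"wx":0,"wy":0,"wz":-10,"hand":-1},{"dx":0.022,"dy":-0.23,"dz":-0.215,"wx":0,"wy":0,"wz":-10,"hand":-1},{"dx":0.022,"dy":-0.27,"dz":-0.215,"wx":0,"wy":0,"wz":-10,"hand":-1},{"dx":0.022,"dy":-0.31,"dz":-0.215,"wx":0,"wy":0,"wz":-10,"hand":-1},{"dx":0.022,"dy":-0.35,"dz":-0.215,"wx":0,"wy":0,"wz":-10,"hand":-1},{"dx":0.022,"dy":-0.38,"dz":-0.215,"wx":0,"wy":0,"wz":-10,"hand":-1},{"dx":0.022,"dy":-0.398,"dz":-0.215,"wx":0,"wy":0,"wz":-10,"hand":-1},{"dx":0.022,"dy":-0.398,"dz":-0.215,"wx":0,"wy":0,"wz":-10,"hand":-1},{"dx":0.022,"dy":-0.398,"dz":-0.215,"wx":0,"wy":0,"wz":-10,"hand":-1},{"dx":0.022,"dy":-0.398,"dz":-0.215,"wx":0,"wy":0,"wz":-10,"hand":-1}]'
cat > spr.py <<'E'
from h import *
from scipy.optimize import least_squares
ds=[];ps=[]
for k in range(4):
    p,d=grab('side'); ds.append(np.where(d>0,d,np.nan)); ps.append(p.astype(float))
d=np.nanmedian(ds,0);P=cloud('side',d);s=sensors.state();t=s['tool_pos']
print('t',s['time'],t.round(4),s['contact_force'].round(1),s['gripper_width'])
near=np.hypot(P[...,0]-t[0],P[...,1]-t[1])<.06
# plate rim: fit 48mm
zb=t[2]-.011
m=near&(P[...,2]>zb+.0055)&(P[...,2]<zb+.012); q=P[m]
c,r=cv2.minEnclosingCircle(q[:,:2].astype(np.float32)); print('plate',len(q),np.round(c,4),round(r,4),'zmed',np.median(q[:,2]).round(4))
m=near&(P[...,2]>zb+.013)&(P[...,2]<zb+.030)&(abs(P[...,0]-t[0])<.024)&(abs(P[...,1]-t[1])<.026)
q=P[m][:,:2]; f=least_squares(lambda x:np.hypot(*(q-x).T)-.022,t[:2],loss='soft_l1',f_scale=.0005); print('hub',len(q),f.x.round(4),np.median(abs(f.fun)).round(5))
u,v=map(int,proj('side',t)); np.savez('spr.npz',p=np.mean(ps,0),d=d)
cv2.imwrite('pics/spr.png',cv2.resize(np.mean(ps,0)[v-50:v+55,u-70:u+70,::-1],(800,600),interpolation=cv2.INTER_CUBIC)); print('crop origin',u-70,v-50)
E
python3 spr.py
```

```text
time: 12.27
tool_pos: [0.543, 0.2156, 0.2239]
tool_rot: [0.0, 0.996, 0.087, -0.002]
contact_force: [-0.5, 0.2, -5.9]
gripper_width: 0.494
t 12.4667 [0.5439 0.2152 0.2257] [-0.   0.1 -5.3] 0.4887447889850667
plate 62 [0.5398 0.2215] 0.0401 zmed 0.2229
hub 127 [0.543  0.2156] 0.00038
crop origin 159 200[ WARN:0@10.346] global loadsave.cpp:1063 imwrite_ Unsupported depth image for selected encoder is fallbacked to CV_8U.
```

View pics/spr.png

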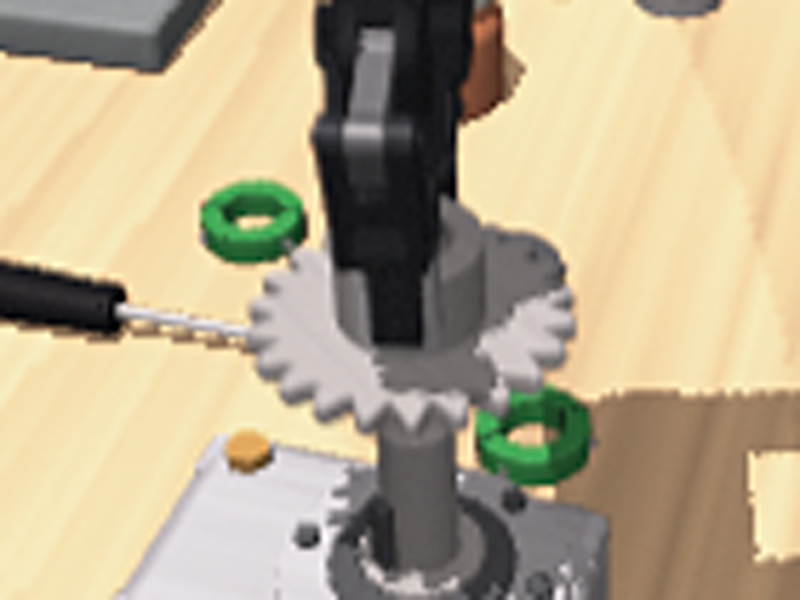

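Side view: the sprocket is held level, hub up, above the shaft, and the finger hides its keyway. The hub fit is within about 1.3 mm of the shaft fit in y, so I'll correct that and lower.

```bash
python3 -m pendant '[{"dx":0,"dy":-0.0013,"dz":0.01,"wx":0,"wy":0,"wz":0,"hand":-1},{"dx":0,"dy":-0.0013,"dz":0.02,"wx":0,"wy":0,"wz":0,"hand":-1},{"dx":0,"dy":-0.0013,"dz":0.025,"wx":0,"wy":0,"wz":0,"hand":-1},{"dx":0,"dy":-0.0013,"dz":0.03,"wx":0,"wy":0,"wz":0,"hand":-1},{"dx":0,"dy":-0.0013,"dz":0.034,"wx":0,"wy":0,"wz":0,"hand":-1},{"dx":0,"dy":-0.0013,"dz":0.036,"wx":0,"wy":0,"wz":0,"hand":-1},{"dx":0,"dy":-0.0013,"dz":0.038,"wx":0,"wy":0,"wz":0,"hand":-1},{"dx":0,"dy":-0.0013,"dz":0.038,"wx":0,"wy":0,"wz":0,"hand":-1}]'; python3 -m pendant '[{"dx":0,"dy":0,"dz":0.003,"wx":0,"wy":0,"wz":0,"hand":-1},{"dx":0,"dy":0,"dz":0.005,"wx":0,"wy":0,"wz":0,"hand":-1},{"dx":0,"dy":0,"dz":0.005,"wx":0,"wy":0,"wz":0,"hand":-1}]'
```

```text
time: 13.13
tool_pos: [0.5436, 0.2175, 0.1878]
tool_rot: [0.0, 0.996, 0.087, -0.0]
contact_force: [-0.3, 0.8, -5.7]
gripper_width: 0.494
time: 13.38
tool_pos: [0.5435, 0.2175, 0.1827]
tool_rot: [0.0, 0.996, 0.087, -0.0]
contact_force: [0.3, -0.5, -5.9]
gripper_width: 0.498
```

```bash
python3 -m pendant '[{"dx":0,"dy":0,"dz":0.005,"wx":0,"wy":0,"wz":0,"hand":-1},{"dx":0,"dy":0,"dz":0.010,"wx":0,"wy":0,"wz":0,"hand":-1},{"dx":0,"dy":0,"dz":0.014,"wx":0,"wy":0,"wz":0,"hand":-1},{"dx":0,"dy":0,"dz":0.016,"wx":0,"wy":0,"wz":0,"hand":-1},{"dx":0,"dy":0,"dz":0.016,"wx":0,"wy":0,"wz":0,"hand":-1}]'; python3 -m pendant '[{"dx":0,"dy":0,"dz":0.002,"wx":0,"wy":0,"wz":0,"hand":-1},{"dx":0,"dy":0,"dz":0.004,"wx":0,"wy":0,"wz":0,"hand":-1},{"dx":0,"dy":0,"dz":0.004,"wx":0,"wy":0,"wz":0,"hand":-1}]'
```

```text
time: 13.8
tool_pos: [0.5432, 0.2173, 0.1659]
tool_rot: [0.0, 0.996, 0.087, -0.001]
contact_force: [0.0, -0.0, -6.4]
gripper_width: 0.492
time: 14.05
tool_pos: [0.5436, 0.2175, 0.1627]
tool_rot: [0.0, 0.996, 0.087, -0.0]
contact_force: [-0.5, -0.4, -6.2]
gripper_width: 0.495
```

```bash
python3 -m pendant '[{"dx":0,"dy":0,"dz":0.001,"wx":0,"wy":0,"wz":0,"hand":-1},{"dx":0,"dy":0,"dz":0.002,"wx":0,"wy":0,"wz":0,"hand":-1},{"dx":0,"dy":0,"dz":0.003,"wx":0,"wy":0,"wz":0,"hand":-1},{"dx":0,"dy":0,"dz":0.003,"wx":0,"wy":0,"wz":0,"hand":-1}]'
```

```text
time: 14.38
tool_pos: [0.5436, 0.2175, 0.1599]
tool_rot: [0.0, 0.996, 0.087, -0.0]
contact_force: [-1.2, -0.1, -6.4]
gripper_width: 0.496
```

```bash
python3 -m pendant '[{"dx":0,"dy":0,"dz":0.001,"wx":0,"wy":0,"wz":0,"hand":-1},{"dx":0,"dy":0,"dz":0.002,"wx":0,"wy":0,"wz":0,"hand":-1},{"dx":0,"dy":0,"dz":0.003,"wx":0,"wy":0,"wz":0,"hand":-1},{"dx":0,"dy":0,"dz":0.003,"wx":0,"wy":0,"wz":0,"hand":-1}]'
```

```text
time: 14.72
tool_pos: [0.5435, 0.2175, 0.1567]
tool_rot: [0.0, 0.996, 0.087, -0.0]
contact_force: [-0.6, -0.1, -6.4]
gripper_width: 0.499
```

```bash
python3 -m pendant '[{"dx":0,"dy":0,"dz":0.003,"wx":0,"wy":0,"wz":0,"hand":-1},{"dx":0,"dy":0,"dz":0.006,"wx":0,"wy":0,"wz":0,"hand":-1},{"dx":0,"dy":0,"dz":0.009,"wx":0,"wy":0,"wz":0,"hand":-1},{"dx":0,"dy":0,"dz":0.009,"wx":0,"wy":0,"wz":0,"hand":-1}]'; python3 -m pendant '[{"dx":0,"dy":0,"dz":0.002,"wx":0,"wy":0,"wz":0,"hand":-1},{"dx":0,"dy":0,"dz":0.004,"wx":0,"wy":0,"wz":0,"hand":-1},{"dx":0,"dy":0,"dz":0.006,"wx":0,"wy":0,"wz":0,"hand":-1},{"dx":0,"dy":0,"dz":0.007,"wx":0,"wy":0,"wz":0,"hand":-1},{"dx":0,"dy":0,"dz":0.007,"wx":0,"wy":0,"wz":0,"hand":-1}]'
```

```text
time: 15.05
tool_pos: [0.5431, 0.2173, 0.1469]
tool_rot: [0.0, 0.996, 0.087, -0.001]
contact_force: [-1.5, -0.0, -5.3]
gripper_width: 0.491
time: 15.47
tool_pos: [0.5435, 0.2175, 0.1407]
tool_rot: [0.0, 0.996, 0.087, -0.0]
contact_force: [0.0, -0.3, -5.9]
gripper_width: 0.492
```

```bash
python3 -m pendant '[{"dx":0,"dy":0,"dz":0.001,"wx":0,"wy":0,"wz":0,"hand":-1},{"dx":0,"dy":0,"dz":0.002,"wx":0,"wy":0,"wz":0,"hand":-1},{"dx":0,"dy":0,"dz":0.003,"wx":0,"wy":0,"wz":0,"hand":-1},{"dx":0,"dy":0,"dz":0.003,"wx":0,"wy":0,"wz":0,"hand":-1}]'
```

```text
time: 15.8
tool_pos: [0.5438, 0.2175, 0.1381]
tool_rot: [-0.0, 0.996, 0.087, 0.0]
contact_force: [0.3, 1.0, -4.9]
gripper_width: 0.493
```

```bash
python3 -m pendant '[{"dx":0,"dy":0,"dz":0.001,"wx":0,"wy":0,"wz":0,"hand":-1},{"dx":0,"dy":0,"dz":0.001,"wx":0,"wy":0,"wz":0,"hand":-1},{"dx":0,"dy":0,"dz":0,"wx":0,"wy":0,"wz":0,"hand":1},{"dx":0,"dy":0,"dz":0,"wx":0,"wy":0,"wz":0,"hand":1},{"dx":0,"dy":0,"dz":0,"wx":0,"wy":0,"wz":0,"hand":1},{"dx":0,"dy":0,"dz":0,"wx":0,"wy":0,"wz":0,"hand":1},{"dx":0,"dy":0,"dz":0,"wx":0,"wy":0,"wz":0,"hand":1},{"dx":0,"dy":0,"dz":-0.04,"wx":0,"wy":0,"wz":0,"hand":1},{"dx":0,"dy":0,"dz":-0.08,"wx":0,"wy":0,"wz":0,"hand":1},{"dx":0,"dy":0,"dz":-0.12,"wx":0,"wy":0,"wz":0,"hand":1},{"dx":0,"dy":0,"dz":-0.12,"wx":0,"wy":0,"wz":0,"hand":1}]'; python3 - <<'E'
from h import *
from scipy.optimize import least_squares
p,d=grab('side');P=cloud('side',np.where(d>0,d,np.nan))
q=P[(np.hypot(P[...,0]-.543,P[...,1]-.217)<.055)]
for a,b in((.025,.045),(.016,.020)):
    r=np.hypot(q[:,0]-.543,q[:,1]-.217); k=q[(r>a)&(r<b)&(q[:,2]>.12)&(q[:,2]<.17)]; print(a,len(k),np.percentile(k[:,2],[20,50,80]).round(4))
k=q[(q[:,2]>.138)&(q[:,2]<.156)][:,:2]; f=least_squares(lambda x:np.hypot(*(k-x).T)-.022,[.543,.217],loss='soft_l1',f_scale=.0005); print('hub',f.x.round(4))
go(.592,-.0655,.13)
u,v=map(int,proj('side',[.543,.217,.15])); cv2.imwrite('pics/home.png',cv2.resize(p[v-40:v+35,u-50:u+50,::-1],(640,480),interpolation=cv2.INTER_CUBIC))
E
```

```text
time: 16.72
tool_pos: [0.5479, 0.2186, 0.2693]
tool_rot: [-0.001, 0.996, 0.087, 0.008]
contact_force: [0.6, 1.1, 2.2]
gripper_width: 0.998
0.025 833 [0.1315 0.1324 0.1332]
0.016 68 [0.159  0.1595 0.1601]
hub [0.5432 0.2174]
t 16.77 at [0.5467 0.2183 0.2653] F [-0.1 -0.1  0.5] g 0.995 -> d [-0.0063  0.2875  0.1349] w [-0.12 -0.69 10.  ]
```

View pics/home.png

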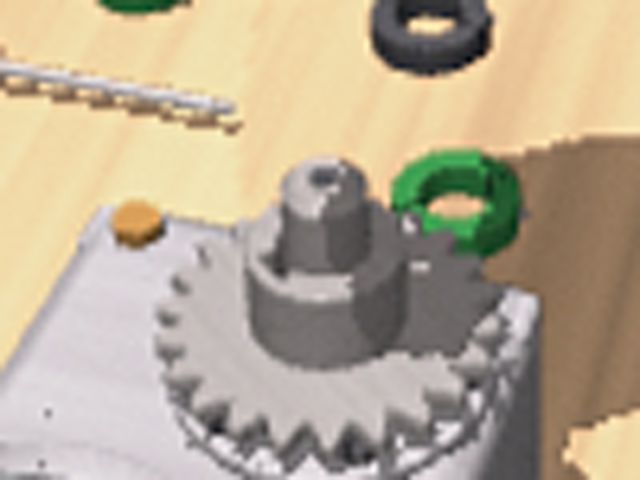

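The sprocket is home: plate top reads 132.4 mm (133 expected) and hub top 159.5 mm (160 expected). The crop shows the keyway over the key at about (272,262). Next is the dark collar, at about (430,35).

```bash
python3 -m pendant '[{"dx":-0.006,"dy":0.2875,"dz":0,"wx":0,"wy":0,"wz":10,"hand":1},{"dx":-0.006,"dy":0.2875,"dz":0,"wx":0,"wy":0,"wz":10,"hand":1},{"dx":-0.006,"dy":0.2875,"dz":0,"wx":0,"wy":0,"wz":10,"hand":1},{"dx":-0.006,"dy":0.2875,"dz":0.03,"wx":0,"wy":0,"wz":10,"hand":1},{"dx":-0.006,"dy":0.2875,"dz":0.08,"wx":0,"wy":0,"wz":10,"hand":1},{"dx":-0.006,"dy":0.2875,"dz":0.165,"wx":0,"wy":0,"wz":10,"hand":1},{"dx":-0.006,"dy":0.2875,"dz":0.165,"wx":0,"wy":0,"wz":10,"hand":1},{"dx":-0.006,"dy":0.2875,"dz":0.165,"wx":0,"wy":0,"wz":10,"hand":1},{"dx":-0.006,"dy":0.2875,"dz":0.165,"wx":0,"wy":0,"wz":10,"hand":1},{"dx":-0.006,"dy":0.2875,"dz":0.165,"wx":0,"wy":0,"wz":10,"hand":1},{"dx":-0.006,"dy":0.2875,"dz":0.165,"wx":0,"wy":0,"wz":10,"hand":1},{"dx":-0.006,"dy":0.2875,"dz":0.165,"wx":0,"wy":0,"wz":10,"hand":1}]'; python3 fing.py; python3 - <<'E'
from h import *
from scipy.optimize import least_squares
P=cloud('side',np.load('side_avg2.npz')['d'])
q=P[(np.hypot(P[...,0]-.591,P[...,1]+.065)<.032)&(P[...,2]>.004)]
o=q[(q[:,2]<.0115)]; f=least_squares(lambda x:np.hypot(*(o[:,:2]-x).T)-.024,[.591,-.065],loss='soft_l1',f_scale=.0003); 
r=np.hypot(o[:,0]-f.x[0],o[:,1]-f.x[1]);print('wall',f.x.round(4),np.sort(r).round(4)[::6])
tp=q[q[:,2]>.0125]; print('top mid',((tp.min(0)+tp.max(0))/2).round(4),np.ptp(tp,axis=0).round(4))
go(.592,-.0655,.006)
E
```

```text
time: 17.77
tool_pos: [0.5881, -0.0663, 0.0937]
tool_rot: [-0.0, 1.0, 0.0, 0.0]
contact_force: [0.7, 0.1, 0.3]
gripper_width: 1.001
- 0.115 22 [ 0.576  -0.1115  0.1057] [ 0.5944 -0.107   0.115 ]
+ 0.115 17 [ 0.5754 -0.0214  0.1059] [ 0.5974 -0.0109  0.1149]
- 0.125 15 [ 0.576  -0.1109  0.1154] [ 0.5893 -0.1062  0.1239]
+ 0.125 37 [ 0.5758 -0.021   0.115 ] [ 0.5969 -0.0073  0.125 ]
- 0.135 20 [ 0.5761 -0.1122  0.1251] [ 0.5967 -0.1074  0.1349]
+ 0.135 35 [ 0.5756 -0.0212  0.1258] [ 0.5966 -0.0082  0.1344]
- 0.145 16 [ 0.5756 -0.1138  0.1351] [ 0.5859 -0.107   0.1449]
+ 0.145 25 [ 0.5754 -0.0212  0.1351] [ 0.5921 -0.0085  0.1446]
t 17.82 at [ 0.5889 -0.0661  0.095 ] F [ 0.  -0.1 -0.2] g 0.999 -> d [-0.0472 -0.2841 -0.1753] w [ 0.02 -0.17  0.04]
wall [ 0.5912 -0.0663] [0.0124 0.013  0.0136 0.014  0.023  0.0233 0.0234 0.0236 0.0238 0.0241
 0.0244]
top mid [ 0.5908 -0.0657  0.0142] [0.0453 0.0465 0.0029]
t 17.82 at [ 0.5889 -0.0661  0.095 ] F [ 0.  -0.1 -0.2] g 0.999 -> d [ 0.0028 -0.0007  0.089 ] w [ 0.02 -0.17  0.04]
```

```bash
python3 -m pendant '[{"dx":0.0045,"dy":0.0015,"dz":0.04,"wx":0,"wy":0,"wz":0,"hand":1},{"dx":0.0045,"dy":0.0015,"dz":0.075,"wx":0,"wy":0,"wz":0,"hand":1},{"dx":0.0045,"dy":0.0015,"dz":0.085,"wx":0,"wy":0,"wz":0,"hand":1},{"dx":0.0045,"dy":0.0015,"dz":0.088,"wx":0,"wy":0,"wz":0,"hand":1},{"dx":0.0045,"dy":0.0015,"dz":0.088,"wx":0,"wy":0,"wz":0,"hand":1},{"dx":0.0045,"dy":0.0015,"dz":0.088,"wx":0,"wy":0,"wz":0,"hand":1}]'
```

```text
time: 18.32
tool_pos: [0.5942, -0.0682, 0.0079]
tool_rot: [0.0, 1.0, 0.0, 0.002]
contact_force: [0.5, -0.0, 0.5]
gripper_width: 0.999
```

```bash
python3 -m pendant '[{"dx":-0.001,"dy":-0.001,"dz":0.0045,"wx":0,"wy":0,"wz":0,"hand":1},{"dx":-0.001,"dy":-0.001,"dz":0.0045,"wx":0,"wy":0,"wz":0,"hand":1},{"dx":-0.001,"dy":-0.001,"dz":0.0045,"wx":0,"wy":0,"wz":0,"hand":-1},{"dx":-0.001,"dy":-0.001,"dz":0.0045,"wx":0,"wy":0,"wz":0,"hand":-1},{"dx":-0.001,"dy":-0.001,"dz":0.0045,"wx":0,"wy":0,"wz":0,"hand":-1},{"dx":-0.001,"dy":-0.001,"dz":0.0045,"wx":0,"wy":0,"wz":0,"hand":-1},{"dx":-0.001,"dy":-0.001,"dz":0.0045,"wx":0,"wy":0,"wz":0,"hand":-1},{"dx":-0.001,"dy":-0.001,"dz":0.0045,"wx":0,"wy":0,"wz":0,"hand":-1},{"dx":-0.001,"dy":-0.001,"dz":0.0045,"wx":0,"wy":0,"wz":0,"hand":-1}]'
```

```text
time: 19.07
tool_pos: [0.592, -0.0674, 0.0014]
tool_rot: [0.0, 1.0, -0.0, 0.001]
contact_force: [-0.2, -0.3, 5.2]
gripper_width: 0.525
```

```bash
python3 -m pendant '[{"dx":0,"dy":0,"dz":-0.02,"wx":0,"wy":0,"wz":0,"hand":-1},{"dx":0,"dy":0,"dz":-0.06,"wx":0,"wy":0,"wz":0,"hand":-1},{"dx":0,"dy":0,"dz":-0.1,"wx":0,"wy":0,"wz":0,"hand":-1},{"dx":0,"dy":0,"dz":-0.14,"wx":0,"wy":0,"wz":0,"hand":-1},{"dx":0,"dy":0,"dz":-0.18,"wx":0,"wy":0,"wz":0,"hand":-1},{"dx":-0.01,"dy":-0.03,"dz":-0.215,"wx":0,"wy":0,"wz":0,"hand":-1},{"dx":-0.02,"dy":-0.07,"dz":-0.22,"wx":0,"wy":0,"wz":0,"hand":-1},{"dx":-0.03,"dy":-0.11,"dz":-0.22,"wx":0,"wy":0,"wz":0,"hand":-1},{"dx":-0.04,"dy":-0.15,"dz":-0.22,"wx":0,"wy":0,"wz":0,"hand":-1},{"dx":-0.0485,"dy":-0.19,"dz":-0.22,"wx":0,"wy":0,"wz":0,"hand":-1},{"dx":-0.0485,"dy":-0.23,"dz":-0.22,"wx":0,"wy":0,"wz":0,"hand":-1},{"dx":-0.0485,"dy":-0.265,"dz":-0.22,"wx":0,"wy":0,"wz":0,"hand":-1},{"dx":-0.0485,"dy":-0.285,"dz":-0.22,"wx":0,"wy":0,"wz":0,"hand":-1},{"dx":-0.0485,"dy":-0.285,"dz":-0.22,"wx":0,"wy":0,"wz":0,"hand":-1},{"dx":-0.0485,"dy":-0.285,"dz":-0.22,"wx":0,"wy":0,"wz":0,"hand":-1},{"dx":-0.0485,"dy":-0.285,"dz":-0.22,"wx":0,"wy":0,"wz":0,"hand":-1}]'
python3 - <<'E'
from h import *
from scipy.optimize import least_squares
p,d=grab('side');P=cloud('side',np.where(d>0,d,np.nan));s=sensors.state();t=s['tool_pos'];print(s['time'],t.round(4),s['gripper_width'])
m=(np.hypot(P[...,0]-t[0],P[...,1]-t[1])<.032)&(P[...,2]>t[2]-.005)&(P[...,2]<t[2]+.011)
q=P[m]; print(len(q),q.min(0).round(4),q.max(0).round(4))
f=least_squares(lambda x:np.hypot(*(q[:,:2]-x).T)-.024,t[:2],loss='soft_l1',f_scale=.0005);print('collar',f.x.round(4),np.median(abs(f.fun)))
m=(np.hypot(P[...,0]-t[0],P[...,1]-t[1])<.032)&(P[...,2]>t[2]+.0125)&(P[...,2]<t[2]+.018);k=P[m];print('top',len(k),k.min(0).round(4),k.max(0).round(4))
u,v=map(int,proj('side',t)); cv2.imwrite('pics/col.png',cv2.resize(p[v-40:v+50,u-60:u+60,::-1],(640,480),interpolation=cv2.INTER_CUBIC))
E
```

```text
time: 20.4
tool_pos: [0.5423, 0.2171, 0.2194]
tool_rot: [0.001, 1.0, -0.0, -0.001]
contact_force: [0.3, 0.0, -1.9]
gripper_width: 0.529
20.45 [0.5425 0.2168 0.2197] 0.5303132603781863
143 [0.5175 0.1872 0.2175] [0.5658 0.2471 0.2307]
collar [0.5455 0.2238] 0.0027059175514112556
top 107 [0.5185 0.1916 0.2322] [0.5595 0.2486 0.2375]
```

View pics/col.png

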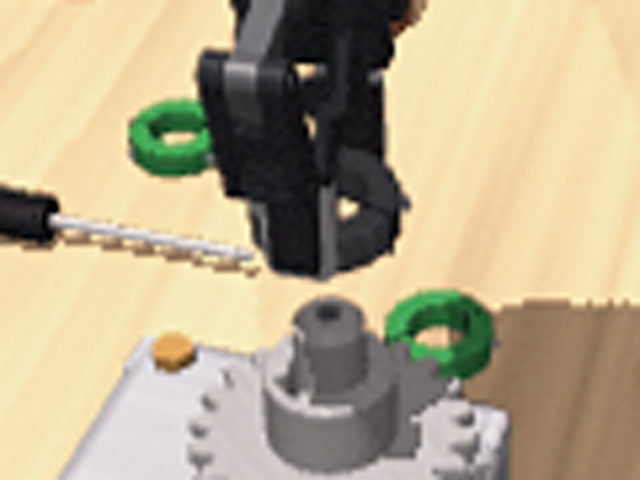

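The collar is held between the fingers (about (345,210) in the crop) but may be tilted about the jaw axis. I'll check with its depth points on both sides of the finger.

```bash
python3 - <<'E'
from h import *
ds=[]
for k in range(4):
    p,d=grab('side'); ds.append(np.where(d>0,d,np.nan))
d=np.nanmedian(ds,0);P=cloud('side',d);s=sensors.state();t=s['tool_pos'];print(t.round(4))
m=(np.hypot(P[...,0]-t[0],P[...,1]-t[1])<.034)&(P[...,2]>t[2]-.02)&(P[...,2]<t[2]+.035)
q=P[m]-t
from scipy.optimize import least_squares
def sd(q,x):
    c=np.array([x[0],x[1],x[2]]); R=Ro.from_euler('yx',[x[3],x[4]]); l=R.inv().apply(q-c)
    r=np.hypot(l[:,0],l[:,1]); b=np.stack([np.abs(r-.01875)-.00525,np.abs(l[:,2])-.0075],-1)
    return np.hypot(*np.maximum(b,0).T)+np.minimum(b.max(1),0)
o=q[np.abs(q[:,0]+.001)>.0135]
print(len(o),'right',(o[:,0]<0).sum())
for t0 in(-.5,-.25,0,.25,.5):
    f=least_squares(lambda x:np.r_[sd(o,x),.003*x[4]],[-.001,0,.008,t0,0],loss='soft_l1',f_scale=.001,x_scale=[.001,.001,.001,.1,.1])
    print(t0,f.x[:3].round(4),np.degrees(f.x[3:]).round(1),f.cost*1e6)
for a in np.arange(-.03,.03,.003):
    k=q[(q[:,0]>a)&(q[:,0]<a+.003)]
    if len(k): print(a.round(3),len(k),'z',k[:,2].min().round(4),k[:,2].max().round(4),'y',k[:,1].min().round(4),k[:,1].max().round(4))
E
```

```text
[0.5429 0.2168 0.2205]
147 right 127
-0.5 [-0.0004 -0.0011  0.0052] [-0.  -0.1] 11.99879706958123
-0.25 [-0.0004 -0.0011  0.0052] [-0.  -0.1] 11.998797069577478
0 [-0.0004 -0.0011  0.0052] [-0.  -0.1] 11.998797069577122
0.25 [-0.0004 -0.0011  0.0052] [-0.  -0.1] 11.998797069578345
0.5 [-0.0004 -0.0011  0.0052] [-0.  -0.1] 11.998797069576941
-0.027 9 z -0.0003 0.0097 y -0.0089 0.0011
-0.024 37 z -0.002 0.0133 y -0.0099 0.01
-0.021 41 z -0.0006 0.0133 y -0.0148 0.016
-0.018 35 z -0.0004 0.0135 y -0.0162 0.0182
-0.015 66 z -0.0001 0.0346 y -0.0272 0.0288
-0.012 74 z -0.0014 0.0337 y -0.0235 0.0293
-0.009 60 z -0.0007 0.0347 y -0.0241 0.0319
-0.006 31 z 0.0006 0.0311 y -0.0235 0.0335
-0.003 39 z -0.0008 0.0305 y -0.0242 0.0335
-0.0 9 z 0.0042 0.0311 y -0.0232 0.0336
0.003 2 z 0.0027 0.0028 y 0.0287 0.0293
0.006 7 z 0.0023 0.0295 y 0.0283 0.0326
0.009 5 z 0.0079 0.0176 y 0.028 0.029
0.012 4 z 0.0079 0.0134 y 0.0165 0.0175
0.015 11 z 0.0013 0.0134 y 0.0116 0.0176
0.018 3 z 0.0005 0.0119 y 0.01 0.0143
0.021 2 z 0.005 0.0086 y 0.0075 0.0092
```

The collar fit is flat (tilt 0°) and about 1 mm short in y. I'll correct and lower.

```bash
python3 -m pendant '[{"dx":0.0005,"dy":-0.001,"dz":0.01,"wx":0,"wy":0,"wz":0,"hand":-1},{"dx":0.0005,"dy":-0.001,"dz":0.02,"wx":0,"wy":0,"wz":0,"hand":-1},{"dx":0.0005,"dy":-0.001,"dz":0.028,"wx":0,"wy":0,"wz":0,"hand":-1},{"dx":0.0005,"dy":-0.001,"dz":0.034,"wx":0,"wy":0,"wz":0,"hand":-1},{"dx":0.0005,"dy":-0.001,"dz":0.037,"wx":0,"wy":0,"wz":0,"hand":-1},{"dx":0.0005,"dy":-0.001,"dz":0.039,"wx":0,"wy":0,"wz":0,"hand":-1},{"dx":0.0005,"dy":-0.001,"dz":0.041,"wx":0,"wy":0,"wz":0,"hand":-1},{"dx":0.0005,"dy":-0.001,"dz":0.043,"wx":0,"wy":0,"wz":0,"hand":-1},{"dx":0.0005,"dy":-0.001,"dz":0.043,"wx":0,"wy":0,"wz":0,"hand":-1}]'
```

```text
time: 21.4
tool_pos: [0.5433, 0.2188, 0.1775]
tool_rot: [0.0, 1.0, 0.0, 0.0]
contact_force: [0.0, -0.4, -2.2]
gripper_width: 0.53
```

```bash
python3 -m pendant '[{"dx":0,"dy":0.001,"dz":0.003,"wx":0,"wy":0,"wz":0,"hand":-1},{"dx":0,"dy":0.001,"dz":0.006,"wx":0,"wy":0,"wz":0,"hand":-1},{"dx":0,"dy":0.001,"dz":0.009,"wx":0,"wy":0,"wz":0,"hand":-1},{"dx":0,"dy":0.001,"dz":0.012,"wx":0,"wy":0,"wz":0,"hand":-1},{"dx":0,"dy":0.001,"dz":0.014,"wx":0,"wy":0,"wz":0,"hand":-1},{"dx":0,"dy":0.001,"dz":0.014,"wx":0,"wy":0,"wz":0,"hand":-1}]'; python3 -m pendant '[{"dx":0,"dy":0,"dz":0.001,"wx":0,"wy":0,"wz":0,"hand":-1},{"dx":0,"dy":0,"dz":0.0015,"wx":0,"wy":0,"wz":0,"hand":-1},{"dx":0,"dy":0,"dz":0.0015,"wx":0,"wy":0,"wz":0,"hand":-1}]'
```

```text
time: 21.9
tool_pos: [0.5428, 0.2178, 0.1628]
tool_rot: [0.0, 1.0, 0.0, -0.001]
contact_force: [-0.6, 0.4, -2.4]
gripper_width: 0.526
time: 22.15
tool_pos: [0.5433, 0.2179, 0.1621]
tool_rot: [-0.0, 1.0, 0.0, 0.0]
contact_force: [0.4, 0.6, -1.9]
gripper_width: 0.525
```

```bash
python3 -m pendant '[{"dx":0,"dy":0,"dz":0.0005,"wx":0,"wy":0,"wz":0,"hand":-1},{"dx":0,"dy":0,"dz":0.0005,"wx":0,"wy":0,"wz":0,"hand":1},{"dx":0,"dy":0,"dz":0.0005,"wx":0,"wy":0,"wz":0,"hand":1},{"dx":0,"dy":0,"dz":0.0005,"wx":0,"wy":0,"wz":0,"hand":1},{"dx":0,"dy":0,"dz":0,"wx":0,"wy":0,"wz":0,"hand":1},{"dx":0,"dy":0,"dz":0,"wx":0,"wy":0,"wz":0,"hand":1},{"dx":0,"dy":0,"dz":-0.03,"wx":0,"wy":0,"wz":0,"hand":1},{"dx":0,"dy":0,"dz":-0.07,"wx":0,"wy":0,"wz":0,"hand":1},{"dx":0,"dy":0,"dz":-0.11,"wx":0,"wy":0,"wz":0,"hand":1},{"dx":0,"dy":0,"dz":-0.13,"wx":0,"wy":0,"wz":0,"hand":1},{"dx":0,"dy":0,"dz":-0.13,"wx":0,"wy":0,"wz":0,"hand":1},{"dx":0,"dy":0,"dz":-0.13,"wx":0,"wy":0,"wz":0,"hand":1}]'; python3 - <<'E'
from h import *
p,d=grab('side');P=cloud('side',np.where(d>0,d,np.nan))
q=P[(np.hypot(P[...,0]-.543,P[...,1]-.217)<.055)];r=np.hypot(q[:,0]-.543,q[:,1]-.217)
for a,b,l,h in((.027,.045,.12,.14),(.015,.022,.165,.18),(0,.01,.176,.2)):
    k=q[(r>a)&(r<b)&(q[:,2]>l)&(q[:,2]<h)]; print(a,len(k),np.percentile(k[:,2],[10,50,90]).round(4))
cv2.imwrite('pics/end.png',cv2.resize(p[100:384,100:478,::-1],(800,600),interpolation=cv2.INTER_CUBIC)); print(sensors.state()['tool_pos'])
E
```

```text
time: 23.15
tool_pos: [0.5441, 0.2181, 0.2944]
tool_rot: [-0.001, 1.0, 0.0, 0.002]
contact_force: [-0.7, 0.6, -0.6]
gripper_width: 0.999
0.027 756 [0.1304 0.1325 0.1336]
0.015 175 [0.1737 0.1746 0.1755]
0 74 [0.1802 0.1814 0.1826]
[0.54317626 0.2177838  0.2919073 ]
```

View pics/end.png

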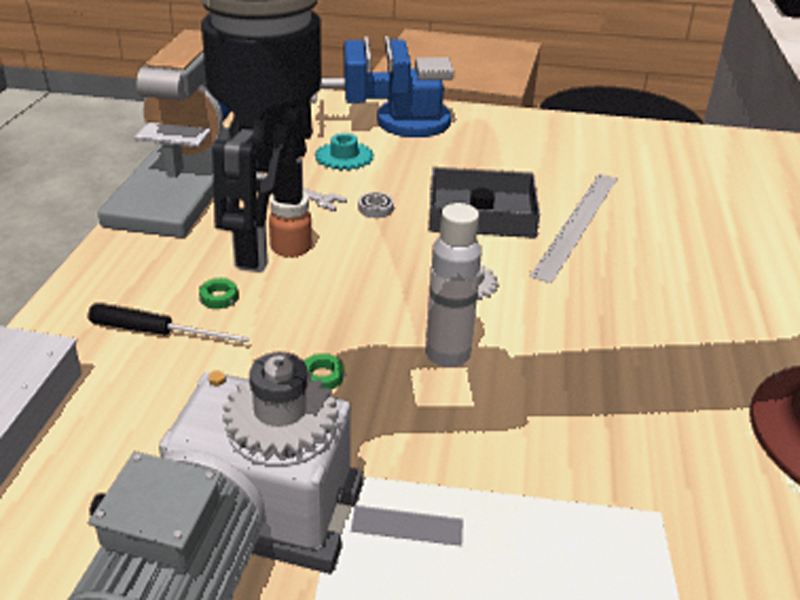

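The collar lies on the hub at about (280,375), with its top at 174.6 mm (175 expected). The cap is in the tray (482,198), and the bystanders I can see are where they were. The gripper is clear of everything, so I'm handing in.

```bash
python3 -c "
from plant import job; print(job.job_done())"
```

```text
the job is handed in; nothing more can be done
None
```

The gearmotor is ready for its chain, and I handed the job in at about 23 s of the 72 s allowed.

- **Cap:** it came off the shaft and stands in the tray, clear of the nuts.
- **Sprocket:** I turned it about 10° so the keyway lined up with the key, and it went down without binding. The plate top measured 132.5 mm (133 expected) and the hub top 159.5 mm (160 expected), so it sits on the shoulder.
- **Collar:** the dark steel collar is on the hub, with its top at 174.6 mm (175 expected).
- **Everything else:** the last side picture shows the visible bystanders and look-alikes where they started. The spray can partly hid the idler. The gripper was open and clear of everything at hand-in.

The largest wrist force reading between moves was about 6 N.

**Failed or disagreeing checks:**
- The pendant refused one early call because it left out the `wx` and `wy` values. Nothing moved.
- The two cameras disagreed by about 2–3 mm in x, so I positioned relative to the fingers as seen by the side camera.
- The finger hid the keyway while I held the sprocket, so its angle came from the measurement on the bench. The drop over the key and the hub-top picture confirmed it.

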